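Mark both ends of a gang of rails along the straightedge

ROBOT

A 7-joint arm with a two-finger parallel gripper is mounted at the origin on the work surface. World frame = base frame: x ahead of the robot, y to its left, z up, the work surface at z = 0. Lengths are in m, angles in degrees, forces in N, time in s.
With the tool pointing down it reaches from about 0.425 to 0.875 m from the base axis. Payload 4.7 kg.
Tool frame: the origin (TCP) lies midway between the tips of the shut fingers; the grasp point (between the pads) lies 19 mm behind it; z points along the fingers, y is the line along which they close (so a half turn about z gives the same grasp; the last joint's range is limited). The gripper opens to 85 mm and grips with 20 to 120 N. Pads are 22 mm wide; open, the fingers measure 114 mm over their backs; the gripper's body (76 mm by 85 mm) begins 54 mm behind the grasp point. The pads swing forward as they close: fully open they stand 13 mm farther back than shut.
Start: joints at [-66.114, 18.392, -4.016, 83.108, 1.295, 78.541, -3.26], TCP at [0.255, 0.598, 0.231] pointing down, gripper open.
Joint ranges: [-163.93, 163.93], [-17.29, 119.83], [-79.2, 71.16], [3.27, 140.29], [-89.18, 269.18], [5.43, 117.66], [-154.24, 154.24]. Speed limits (degrees/s): [147.25, 147.25, 180, 180, 180, 180, 180].

INTERFACE

Orientations are given as a 3x3 rotation matrix whose columns are the frame's x, y, z axes.
In Python, from workcell import * gives the robot as it stands.
- The arm moves only by the tool carry_out, never from a script. Its argument "deltas" is a list that holds one entry, the list of rows, each a list of 4 numbers: the shift along the tool's x, y, z as a fraction of full scale, then the turn about the tool's z as a fraction of full scale. In form: [[[tx, ty, tz, roll], ...]]. A call has 1 to 20 rows; each row shifts and turns the commanded pose from where the row before left it, along the tool's axes as they then stand; what a row does not reach is not made up. Full scale, the value 1, is 20 cm for a shift and pi rad for a turn. A row lasts 1/10 s, in which the tool goes at most 50 mm and 8.59 degrees, less where a joint would pass 70% of its speed; a pose out of reach is approached as far as the arm can. A call with a number of a shift or a turn outside -1 to 1 is refused whole. A call with a gripper value outside its range is refused whole. "claw" is the closure, from 0 (fully open) to 1 (shut), set as the call begins (left out, the last holds). The fingers move at their own pace and stop on an object; "force" is the grip in N (left out, the last holds). Time passes only in rows, so rows that do not move let the fingers close. It gives the time, the measured TCP pose, the force, the opening and the grip force at its end, in the units of the state.
- sense(): the state, without advancing time (a new reading comes with each control period).
- grab_frame(name): name is "side" or "top" or "wrist"; returns a dict with "img" (400x640x3 uint8, blue, green, red), "range_z" (400x640 float32, m along the optical axis (not along the pixel's ray), 0 where there is no reading), "K" (3x3 intrinsics, pixels), "xyz" and "attitude" of the camera in the world. Camera axes: x right, y up, looking along -z (the intrinsics and any distortion apply to the point x, -y, -z); pixel columns grow to the right and rows downward; lengths in m; the calibration is good to about 2 mm. The wrist camera is an equidistant fisheye: a pixel r from the principal point sees the ray r / f radians off the axis. A picture is of the moment at which its call begins.
- job_done(): hands the job in; it is judged then, once.
The state is a dict: "time": time; "joint_positions": joint angles; "joint_vel": joint speeds; "joint_torque": joint torques, N m; "eef_pos": TCP position; "eef_rot": TCP orientation; "contact_force": force on the tool from outside, world axes, zero at the start; "wrist_torque": the same for the moment, N m; "width": finger opening in m; "finger_force": force on a finger pad.
Only numpy, scipy, OpenCV 4.12 (cv2) and the standard library are available. Lean on these libraries where they do the work, as an engineer would, in place of code of your own. Each camera call takes 0.05 s, during which the arm holds its last target. There are 200 camera calls.

TASK

Slide each rail on the bench into the slot of its own width in the marking jig, plain end fully home against the stop, take the marker and draw it slowly (under 5 cm/s) and lightly pressed along the front edge of the steel straightedge, in one run from left to right from the very left edge of the left-most rail, or just beyond, to beyond the right edge of the right-most (it may be lifted over an empty slot). Then turn every rail end for end so that its plugged end is fully home in the same slot, and draw the same run again; if a rail gets shifted during a run, set it right and repeat that whole run. Finish with the rails home, plugged ends at the stop, and the marker standing upright in its block; leave the mallet, chisel and glue alone.

Things in the scene. Friction and masses are not known exactly. Their poses are not given: they have to be found in the camera images.
- jig: Marking jig fixed to the bench; origin under its middle, x to its end stop (far from the robot), y left, z up. Base 200 (x) x 236 (y) x 12 mm: rails lie on it, tops at z = 42. The stop's face is at x = 85. Four round-nosed ribs from x = 34 (full width from 46) to the stop, tops at z = 42 like the rails, centred at y = 108 (20 wide), 48 (32), -28 (32), -108 (20), leave three slots; before x = 34 the base is open.
- jig_edge (a point): Middle of the front edge of the steel straightedge, at rail-top level (jig x 59, y 0, z 42). The strip overhangs the slots from x = 59 to the stop, z = 46 to 49, so rails are slid in under it along x, not lowered in. Its edge runs along jig y. The centre of the marker's nose should run 4 (touching steel) to 13 mm before the edge; 7 or 8 is good.
- slot_narrow (a point): Point on the stop's face at the centre of the narrow rail's slot, which is 34 mm wide (5 mm play): jig x 85, y 81, z 27. A rail is home when the centre of its leading end face is here, so its own centre 85 mm nearer the robot; axes as the jig's.
- slot_medium (a point): Point on the stop's face at the centre of the medium rail's slot, which is 44 mm wide (5 mm play): jig x 85, y 10, z 27. A rail is home when the centre of its leading end face is here, so its own centre 85 mm nearer the robot; axes as the jig's.
- slot_wide (a point): Point on the stop's face at the centre of the wide rail's slot, which is 54 mm wide (5 mm play): jig x 85, y -71, z 27. A rail is home when the centre of its leading end face is here, so its own centre 85 mm nearer the robot; axes as the jig's.
- rail_narrow_center (a point): Centre of the narrow pine rail, 170 long (its x) x 29 wide (its y) x 30 mm high (its z). Its +x points to its plain end, its -x to its plugged end (a dark round 18 mm plug, flush, shows above and below, 40 mm from that end). None from the start if the rail is absent.
- rail_narrow: The narrow rail itself, origin at the centre of its underside, 15 mm below its centre; same axes.
- rail_medium_center (a point): Centre of the medium pine rail, 170 long (its x) x 39 wide (its y) x 30 mm high (its z). Its +x points to its plain end, its -x to its plugged end (a dark round 18 mm plug, flush, shows above and below, 40 mm from that end). None from the start if the rail is absent.
- rail_medium: The medium rail itself, origin at the centre of its underside, 15 mm below its centre; same axes.
- rail_wide_center (a point): Centre of the wide pine rail, 170 long (its x) x 49 wide (its y) x 30 mm high (its z). Its +x points to its plain end, its -x to its plugged end (a dark round 18 mm plug, flush, shows above and below, 40 mm from that end). None from the start if the rail is absent.
- rail_wide: The wide rail itself, origin at the centre of its underside, 15 mm below its centre; same axes.
- stand_hole (a point): Centre of the mouth of the hole in the marker's block, level with the block's top, 70 mm above the bench. The block is fixed, dark wood, 70 x 70 x 70 mm, with a square 25 mm hole down through its middle.
- marker_grip (a point): Centre of the marker's black square handle (20 x 20 mm, 62 mm high from 31 below this point to 31 above), the place to grip; z is up along the marker. The marker (100 g) stands upright in its block, the collar resting on the block's top.
- marker: The marker; origin at the centre of the underside of its round collar (36 mm across, 6 mm thick), 36 mm below the grip centre; in its block the collar rests at the mouth of the hole. Below the collar hangs a 12 mm shank 30 mm long, then the sprung nose.
- marker_tip (a point): Lowest point of the marker's round sprung nose (8 mm across), 86 mm below the grip centre when not pressed in.
- lead (a joint): How far the marker's sprung nose is pushed in: 0 free, at most 0.010 m; 0.2 N to start and 100 N/m. A mark is made between 0.001 and 0.009; about 0.004 to 0.005 is good.
- mallet: Wooden mallet lying on the bench; leave alone.
- chisel: Chisel lying on the bench; leave alone.
- glue: Glue bottle standing on the bench; leave alone.
There are look-alikes about, which are no part of the job. Leave any blue or orange look-alike of the rail_narrow alone.

How it is judged:
By the outcome, as a careful person would: the job done as asked, in the order asked, and still so for the second after the job is handed in, with the robot touching nothing.
Of rail_narrow, rail_medium, rail_wide only 2 to 3 are there at a start; the rules pass over those that are not, and their reading is None.
At some moment in a run one of rail_narrow, rail_medium, rail_wide may be knocked a few centimetres aside while the robot is not near it.
It also fails if it takes over 210 s, if anything falls off the work surface, if the arm or the gripper's body presses on something with over 40 N, if the wrist force passes 120 N, or if a joint passes its speed limit or range.

## Working session

There is one attempt and no reset: what is moved stays moved. The work goes in short steps, Python scripts to look and compute and a tool call to move; the robot and the scene stay as the last step left them, time stands still between calls to the robot, and variables do not carry over. Pictures are saved under pics/ and viewed, at most 14 in all, crops included, and the job is handed in when it is done.

Besides the shell and the picture viewer there is one more tool, called after "Emit:" as name([rows], argument=value, ...), one row to a line, values as JSON. carry_out: Moves the arm, as the interface text tells. Shift numbers are shares of 20 cm and turn numbers shares of pi rad, none past 1 either way. Its arguments: {"type":"object","properties":{"deltas":{"type":"array","items":{"type":"array","items":{"type":"array","items":{"type":"number","minimum":-1,"maximum":1}}}},"claw":{"type":"number"},"force":{"type":"number"}},"required":["deltas"]}

```bash
mkdir -p pics; ls
cat > h.py <<'E'
from workcell import *
import numpy as np, cv2
def save(f,name): cv2.imwrite('pics/'+name,f['img'])
def cloud(f):
    K=f['K'];z=f['range_z'];v,u=np.mgrid[0:z.shape[0],0:z.shape[1]]
    p=np.stack([(u-K[0,2])/K[0,0]*z,-(v-K[1,2])/K[1,1]*z,-z],-1)
    return p@np.array(f['attitude']).T+np.array(f['xyz'])
def plane(f,uv,h):
    K=f['K'];uv=np.atleast_2d(uv).astype(float)
    d=np.stack([(uv[:,0]-K[0,2])/K[0,0],-(uv[:,1]-K[1,2])/K[1,1],-np.ones(len(uv))],-1)@np.array(f['attitude']).T
    o=np.array(f['xyz']);return o+d*((h-o[2])/d[:,2])[:,None]
E
python3 - <<'E'
from h import *
for n in('top','side'):
    f=grab_frame(n);save(f,n+'0.png');print(n,f['K'],f['xyz'],f['attitude'])
    np.save(n+'0.npy',{k:f[k] for k in f},allow_pickle=True)
s=sense();print(s)
E
```

```text
pics
top [[392.99288548   0.         318.22065723]
 [  0.         392.99288548 199.07236432]
 [  0.           0.           1.        ]] [ 0.24602519 -0.06917075  1.30616135] [[ 7.21654076e-02  9.73551618e-01 -2.16770387e-01]
 [-9.97392384e-01  7.02735104e-02 -1.64336937e-02]
 [-7.65833046e-04  2.17391077e-01  9.76084286e-01]]
side [[475.85185936   0.         314.33293581]
 [  0.         475.85185936 191.76558403]
 [  0.           0.           1.        ]] [-0.05404866 -0.81906646  1.01437541] [[ 0.79688549  0.43163507 -0.42268746]
 [-0.60387487  0.54876558 -0.57809297]
 [-0.01756887  0.71592423  0.69795689]]
{'time': 0.1, 'joint_positions': array([-66.1147813 ,  18.43450025,  -4.01465328,  83.1679412 ,
         1.29384544,  78.5412769 ,  -3.2602977 ]), 'joint_vel': array([-0.06496372, -0.1466572 , -0.03169078, -0.17886305,  0.00269434,
        0.01204802, -0.00529961]), 'joint_torque': array([-4.30849605e-04, -4.94880152e+01, -3.84194842e-01, -3.15208089e+01,
        1.31489203e-02,  7.52870139e-03,  1.24385153e-05]), 'eef_pos': array([0.25464048, 0.59751994, 0.23033603]), 'eef_rot': array([[-9.19979045e-01,  3.91967087e-01, -5.99713549e-04],
       [ 3.91967538e-01,  9.19977632e-01, -1.61419035e-03],
       [-8.09864381e-05, -1.72008954e-03, -9.99998517e-01]]), 'contact_force': array([ 0.32042037, -0.01292701,  0.02933566]), 'wrist_torque': array([-0.01071491, -0.00109875,  0.05204787]), 'finger_force': 0.0, 'width': 0.08520976110613913}
```

View pics/top0.png

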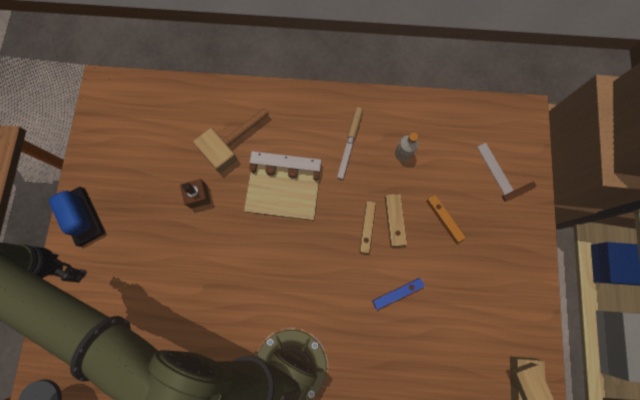

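View pics/side0.png

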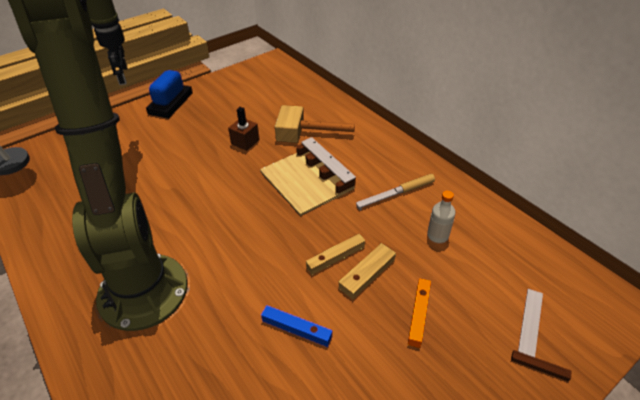

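Top view: jig (283,185), marker block (195,192), pine rails at (368,228) and (396,220), look-alikes blue (398,294) and orange (445,218), and a pine thing at (535,380) to be checked by depth.

```bash
cat >> h.py <<'E'
def rails(f,lo=0.012,hi=0.06,box=(0.2,0.9,-0.9,0.5),htop=None):
    """pine-coloured blobs with raised height: centre,yaw,size by contour cast on top plane"""
    c=cloud(f);hsv=cv2.cvtColor(f['img'],cv2.COLOR_BGR2HSV)
    return c,hsv
def rect(f,mask,h):
    cs,_=cv2.findContours(mask.astype(np.uint8),cv2.RETR_EXTERNAL,cv2.CHAIN_APPROX_NONE)
    k=max(cs,key=cv2.contourArea)[:,0,:]
    p=plane(f,k,h)[:,:2].astype(np.float32)
    return cv2.minAreaRect(p*1000)
E
python3 - <<'E'
from h import *
f=np.load('top0.npy',allow_pickle=True).item();c,hsv=rails(f)
for u,v in [(368,222),(368,240),(396,210),(398,232),(535,375),(283,210),(290,162),(398,294),(195,192),(191,190),(350,270),(270,195)]:
    print(u,v,c[v,u].round(4),hsv[v,u])
up=(c[...,2]>0.012)&(c[...,2]<0.06)
n,l,st,ce=cv2.connectedComponentsWithStats(up.astype(np.uint8))
for i in range(1,n):
    if st[i,4]>100: print(ce[i].round(),st[i,4],rect(f,l==i,0.03))
m=np.zeros_like(up)
cv2.imwrite('pics/crop.png',cv2.resize(f['img'][120:260,170:430],None,fx=3,fy=3,interpolation=cv2.INTER_CUBIC))
# side view
g=np.load('side0.npy',allow_pickle=True).item();cg=cloud(g)
for u,v in [(335,253),(368,270),(245,135)]: print(u,v,cg[v,u])
up=(cg[...,2]>0.012)&(cg[...,2]<0.06)
n,l,st,ce=cv2.connectedComponentsWithStats((cg[...,2]>0.027).astype(np.uint8)&(cg[...,2]<0.034))
for i in range(1,n):
    if st[i,4]>100: print(ce[i].round(),st[i,4],rect(g,l==i,0.03))
E
```

```text
368 222 [ 0.4638 -0.216   0.0326] [ 17 113 158]
368 240 [ 0.4053 -0.2191  0.0287] [ 14 124 107]
396 210 [ 0.5103 -0.3062  0.0335] [ 17 113 144]
398 232 [ 0.4385 -0.3157  0.0289] [ 10 138  85]
535 375 [ 0.0433 -0.7085  0.0915] [ 17 114 152]
283 210 [0.4867 0.0673 0.0162] [ 19  94 160]
290 162 [0.645  0.0553 0.0499] [  9  26 158]
398 294 [ 0.2414 -0.3214  0.0278] [113 148 146]
195 192 [0.5114 0.3451 0.0876] [10 42 73]
191 190 [0.5107 0.3488 0.116 ] [ 12 131  39]
350 270 [ 0.3062 -0.1679  0.0029] [ 12 145 125]
270 195 [0.5362 0.1166 0.01  ] [ 21  90 159]
[636. 112.] 602 ((918.3011474609375, -1131.385986328125), (24.63286590576172, 386.94891357421875), 84.08228302001953)
[246. 127.] 444 ((766.1365356445312, 221.86520385742188), (34.51662826538086, 188.4545135498047), 46.72441101074219)
[350. 140.] 463 ((736.6778564453125, -141.28041076660156), (27.096071243286133, 265.8132629394531), 78.22672271728516)
[284. 167.] 1483 ((613.9153442382812, 75.21888732910156), (240.35928344726562, 119.90545654296875), 87.01128387451172)
[227. 164.] 138 ((629.8729248046875, 271.1385498046875), (23.77665710
[... 1491 characters left out ...]
250 ((421.427001953125, 739.4397583007812), (189.90774536132812, 98.64608764648438), 34.92196273803711)
[417. 181.] 132 ((815.4603271484375, -159.58096313476562), (25.327510833740234, 113.70159149169922), 78.74376678466797)
[335. 251.] 552 ((452.4446105957031, -214.88778686523438), (33.06276321411133, 171.67628479003906), 85.06558990478516)
[367. 268.] 976 ((483.18841552734375, -306.3333435058594), (172.63401794433594, 51.53959655761719), 8.676060676574707)
[420. 310.] 731 ((500.8130798339844, -471.36358642578125), (172.44564819335938, 29.10588836669922), 36.423587799072266)
[297. 323.] 796 ((246.3223419189453, -322.62322998046875), (32.38774490356445, 170.63690185546875), 29.10729217529297)
```

View pics/crop.png

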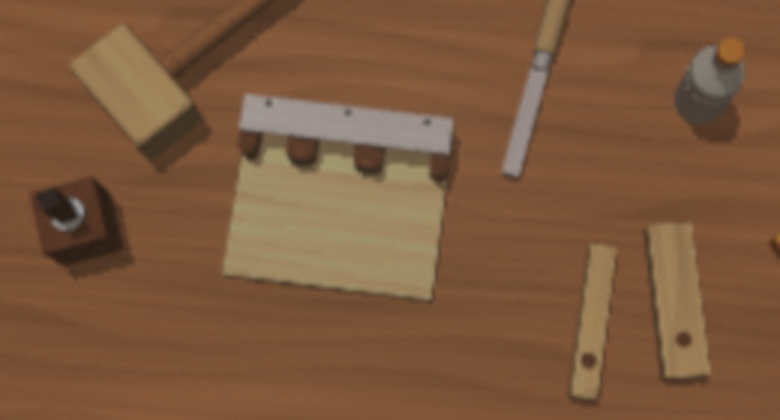

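Crop: straightedge white strip at (345,122), base front edge (225,273)-(432,300), marker handle (65,205); both rails (narrow at right-centre, wide right) have plugs toward the robot. Narrow at ≈(0.449,-0.215) yaw −5°, wide ≈(0.480,-0.306) yaw 8.6°; medium absent. Next the jig pose.

Run:
```python
from h import *
for n in('top','side'):
    f=np.load(n+'0.npy',allow_pickle=True).item();c=cloud(f);hsv=cv2.cvtColor(f['img'],cv2.COLOR_BGR2HSV)
    reg=(abs(c[...,0]-.57)<.18)&(abs(c[...,1]-.07)<.18)
    pine=reg&(hsv[...,0]>=15)&(hsv[...,0]<28)&(hsv[...,1]>60)&(hsv[...,2]>90)&(c[...,2]<.035)
    st=reg&(hsv[...,1]<50)&(hsv[...,2]>90)&(c[...,2]>.03)
    dk=(c[...,2]>.058)&(c[...,2]<.078)&(abs(c[...,0]-.52)<.06)&(abs(c[...,1]-.34)<.07)
    print(n,pine.sum(),st.sum(),dk.sum())
    print(' base',rect(f,pine,.012)); print(' strip',rect(f,st,.049)); print(' block',rect(f,dk,.07))
    k=cv2.approxPolyDP(max(cv2.findContours(pine.astype(np.uint8),0,1)[0],key=cv2.contourArea),3,True)[:,0]
    print(k.tolist(),plane(f,k,.012)[:,:2].round(4).tolist())
    k=cv2.boxPoints(cv2.minAreaRect(max(cv2.findContours(st.astype(np.uint8),0,1)[0],key=cv2.contourArea)))
    print(' stripbox',plane(f,k,.049)[:,:2].round(4).tolist())
    h=(c[...,2]>.085)&(c[...,2]<.15)&(abs(c[...,0]-.52)<.06)&(abs(c[...,1]-.34)<.07); print(' handle',h.sum(),np.median(c[h],0),c[h].max(0))
```

```text
top 3118 807 387
 base ((551.7320556640625, 77.65483093261719), (239.3750457763672, 170.15878295898438), 86.9212417602539)
 strip ((647.1499633789062, 71.87220764160156), (234.99847412109375, 40.344085693359375), 87.0599594116211)
 block ((514.6347045898438, 357.7647399902344), (74.13285827636719, 72.7955322265625), 20.188621520996094)
[[250, 172], [244, 211], [313, 219], [318, 184], [313, 171], [299, 169], [297, 177], [291, 178], [287, 168], [277, 167], [276, 173], [269, 176], [265, 165], [258, 165], [255, 173]] [[0.6114, 0.1927], [0.4747, 0.1978], [0.4642, -0.0349], [0.5858, -0.0428], [0.6305, -0.0224], [0.6342, 0.0261], [0.6053, 0.0305], [0.6003, 0.0506], [0.6348, 0.0675], [0.6359, 0.1021], [0.6143, 0.1034], [0.6019, 0.1263], [0.64, 0.1439], [0.6383, 0.1679], [0.6091, 0.1752]]
 stripbox [[0.6329, 0.1898], [0.6734, 0.1897], [0.6612, -0.0463], [0.621, -0.0446]]
 handle 98 [0.51211481 0.35401721 0.13101576] [0.52802016 0.37116292 0.14276793]
side 2698 611 293
 base ((560.9254150390625, 77.59843444824219), (248.3708953857422, 186.0374755859375), 87.14545440673828)
 strip ((650.154052734375, 73.679931640625), (234.6142120361328, 39.99824523925781), 87.04894256591797)
 block ((517.8447265625, 356.27435302734375), (85.37005615234375, 85.16619873046875), 19.786087036132812)
[[306, 153], [294, 153], [260, 169], [300, 214], [336, 197], [334, 185], [340, 179], [335, 175], [322, 180], [318, 167], [323, 163], [309, 167]] [[0.6419, 0.174], [0.6109, 0.1986], [0.4797, 0.2009], [0.4651, -0.0365], [0.5903, -0.0466], [0.6182, -0.0024], [0.6498, 0.0071], [0.6492, 0.0311], [0.6032, 0.0381], [0.6305, 0.0941], [0.655, 0.0996], [0.608, 0.1119]]
 stripbox [[0.6341, 0.1851], [0.678, 0.2044], [0.664, -0.0419], [0.6244, -0.0552]]
 handle 138 [0.51628959 0.35573054 0.11865869] [0.53359418 0.37650982 0.14455909]
```

```bash
cat >> h.py <<'E'
J=np.array([.5697,.0769]);JY=-2.95
def jig(x,y):
    a=np.radians(JY);return J+np.array([x*np.cos(a)-y*np.sin(a),x*np.sin(a)+y*np.cos(a)])/1000
def plan(targets,psi,cur=None,step=.04):
    """turn (roll share) to tool-x heading psi, then shifts through world targets; prints rows"""
    s=sense();R=s['eef_rot'];p=np.array(s['eef_pos'] if cur is None else cur)
    h=np.degrees(np.arctan2(R[1,0],R[0,0]));d=(psi-h+180)%360-180
    a=np.radians(psi);B=np.array([[np.cos(a),np.sin(a),0],[np.sin(a),-np.cos(a),0],[0,0,-1]])
    print('pos',p.round(4),'head %.2f'%h,'turn share %.4f (%.1f deg)'%(-d/180,d),'w %.4f F %s j7 %.1f t %.1f'%(s['width'],np.round(s['contact_force'],1),s['joint_positions'][6],s['time']))
    for t in targets:
        t=np.array(t);v=B.T@(t-p);n=max(1,int(np.ceil(np.linalg.norm(v)/step)))
        print(' to',t.round(4),'rows',n,'each',(v/.2/n).round(4));p=t
E
python3 - <<'E'
from h import *
plan([(.48,.25,.23),(.45,-.215,.15),(.45,-.215,.006)],175.15)
E
```

```text
pos [0.2546 0.5975 0.2303] head 156.92 turn share -0.1013 (18.2 deg) w 0.0852 F [ 0.3 -0.   0. ] j7 -3.3 t 0.1
 to [0.48 0.25 0.23] rows 11 each [-0.1154 -0.1487  0.0002]
 to [ 0.45  -0.215  0.15 ] rows 12 each [-0.0039 -0.1941  0.0333]
 to [ 0.45  -0.215  0.006] rows 4 each [0.   0.   0.18]
```

Emit:
carry_out([
  [[0, 0, 0, -0.034], [0, 0, 0, -0.034], [0, 0, 0, -0.033], [-0.115, -0.149, 0, 0], [-0.115, -0.149, 0, 0], [-0.115, -0.149, 0, 0], [-0.115, -0.149, 0, 0], [-0.115, -0.149, 0, 0], [-0.115, -0.149, 0, 0], [-0.115, -0.149, 0, 0], [-0.115, -0.149, 0, 0], [-0.115, -0.149, 0, 0], [-0.115, -0.149, 0, 0], [-0.115, -0.149, 0, 0], [0, 0, 0, 0]],
], claw=0.25, force=40)

```text
time: 1.6
eef_pos: [0.4821, 0.2432, 0.2311]
eef_rot: [[-0.995, 0.095, 0.001], [0.095, 0.995, -0.003], [-0.002, -0.003, -1.0]]
contact_force: [-0.2, -0.5, 0.7]
width: 0.064
finger_force: 0.0
```

Emit:
carry_out([
  [[-0.004, -0.194, 0.033, 0], [-0.004, -0.194, 0.033, 0], [-0.004, -0.194, 0.033, 0], [-0.004, -0.194, 0.033, 0], [-0.004, -0.194, 0.033, 0], [-0.004, -0.194, 0.033, 0], [-0.004, -0.194, 0.033, 0], [-0.004, -0.194, 0.033, 0], [-0.004, -0.194, 0.033, 0], [-0.004, -0.194, 0.033, 0], [-0.004, -0.194, 0.033, 0], [-0.004, -0.194, 0.033, 0], [0, 0, 0, 0], [0, 0, 0, 0], [0, 0, 0, 0]],
])

```text
time: 3.1
eef_pos: [0.4491, -0.2134, 0.1519]
eef_rot: [[-0.997, 0.083, -0.0], [0.083, 0.997, 0.001], [0.0, 0.001, -1.0]]
contact_force: [-0.7, 0.5, 0.4]
width: 0.0635
finger_force: 0.0
```

Run:
```python
from h import *
plan([(.45,-.215,.05),(.45,-.215,.006)],175.15)
f=grab_frame('wrist');save(f,'w1.png');print(f['K'],f['xyz'],f['attitude'])
```

```text
pos [ 0.4491 -0.2134  0.1519] head 175.21 turn share 0.0004 (-0.1 deg) w 0.0635 F [-0.7  0.5  0.4] j7 109.5 t 3.1
 to [ 0.45  -0.215  0.05 ] rows 3 each [-0.0018 -0.0026  0.1699]
 to [ 0.45  -0.215  0.006] rows 2 each [0.   0.   0.11]
[[309.70691629   0.         316.72381351]
 [  0.         309.70691629 197.72847466]
 [  0.           0.           1.        ]] [ 0.36951524 -0.20639068  0.29367785] [[ 8.32638564e-02 -9.46372580e-01 -3.12163531e-01]
 [ 9.96527328e-01  7.92757432e-02  2.54684416e-02]
 [ 6.44361178e-04 -3.13200090e-01  9.49686942e-01]]
```

View pics/w1.png

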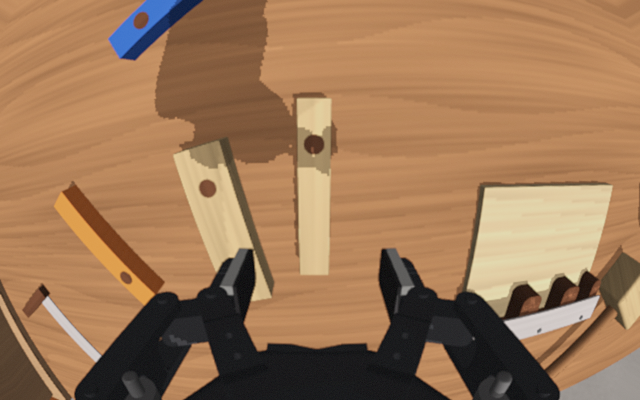

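Wrist view: the narrow rail (313,185) lies between the open fingers, and the wide rail (225,215) is clear of the left finger. Descend and grip.

Emit:
carry_out([
  [[-0.002, -0.003, 0.17, 0], [-0.002, -0.002, 0.17, 0], [-0.002, -0.002, 0.17, 0], [0, 0, 0.11, 0], [0, 0, 0.1, 0], [0, 0, 0, 0], [0, 0, 0, 0]],
])

```text
time: 3.85
eef_pos: [0.4503, -0.2155, 0.0084]
eef_rot: [[-0.996, 0.084, -0.0], [0.084, 0.996, 0.0], [0.0, 0.0, -1.0]]
contact_force: [-0.2, -0.7, 0.5]
width: 0.0641
finger_force: 0.0
```

Emit:
carry_out([
  [[0, 0, 0, 0], [0, 0, 0, 0], [0, 0, 0, 0], [0, 0, 0, 0], [0, 0, 0, 0], [0, 0, 0, 0]],
], claw=1, force=40)

```text
time: 4.45
eef_pos: [0.451, -0.2166, 0.0094]
eef_rot: [[-0.996, 0.085, 0.002], [0.085, 0.996, 0.0], [-0.002, 0.0, -1.0]]
contact_force: [-0.6, 1.3, 7.1]
width: 0.0282
finger_force: 41.3
```

Run:
```python
from h import *
p=sense()['eef_pos']
a=jig(-62,81);print(jig(-300,81))
plan([(p[0],p[1],.09),(*a,.09),(*a,.022)],180+JY)
```

```text
[0.27426617 0.173232  ]
pos [ 0.451  -0.2166  0.0094] head 175.11 turn share -0.0108 (1.9 deg) w 0.0282 F [-0.6  1.3  7.1] j7 118.0 t 4.5
 to [ 0.451  -0.2166  0.09  ] rows 3 each [ 0.      0.     -0.1343]
 to [0.512 0.161 0.09 ] rows 10 each [-0.0207  0.1901  0.    ]
 to [0.512 0.161 0.022] rows 2 each [0.   0.   0.17]
```

Emit:
carry_out([
  [[0, 0, -0.134, 0], [0, 0, -0.134, 0], [0, 0, -0.134, -0.011], [-0.021, 0.19, 0, 0], [-0.021, 0.19, 0, 0], [-0.021, 0.19, 0, 0], [-0.021, 0.19, 0, 0], [-0.021, 0.19, 0, 0], [-0.021, 0.19, 0, 0], [-0.021, 0.19, 0, 0], [-0.021, 0.19, 0, 0], [-0.021, 0.19, 0, 0], [-0.021, 0.19, 0, 0], [0, 0, 0, 0], [0, 0, 0, 0], [0, 0, 0, 0]],
])

```text
time: 6.05
eef_pos: [0.5109, 0.1595, 0.0883]
eef_rot: [[-0.999, 0.052, -0.001], [0.052, 0.999, -0.001], [0.0, -0.001, -1.0]]
contact_force: [0.4, -0.4, -1.9]
width: 0.0281
finger_force: 40.3
```

Run:
```python
from h import *
a=jig(-62,81)
plan([(*a,.03),(*a,.02)],180+JY)
f=grab_frame('top');save(f,'t2.png')
f=grab_frame('wrist');save(f,'w2.png')
```

```text
pos [0.5109 0.1595 0.0883] head 177.00 turn share -0.0003 (0.0 deg) w 0.0281 F [ 0.4 -0.4 -1.9] j7 70.5 t 6.0
 to [0.512 0.161 0.03 ] rows 2 each [-0.0025  0.0038  0.1458]
 to [0.512 0.161 0.02 ] rows 1 each [0.   0.   0.05]
```

View pics/w2.png

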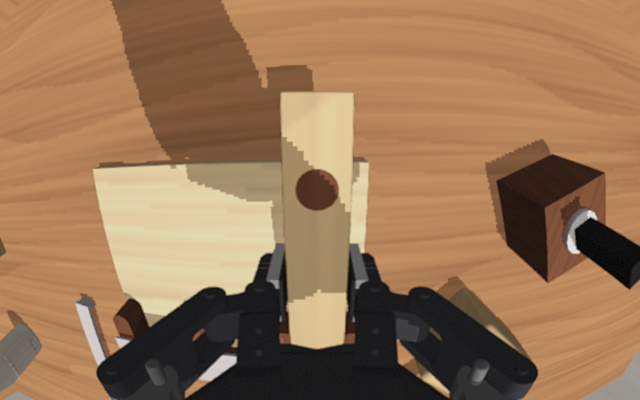

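```bash
cat >> h.py <<'E'
def wplane(f,uv,h):
    K=f['K'];uv=np.atleast_2d(uv).astype(float);q=np.stack([uv[:,0]-K[0,2],uv[:,1]-K[1,2]],-1)
    r=np.linalg.norm(q,axis=1);th=r/K[0,0];q=q/r[:,None]
    d=np.stack([q[:,0]*np.sin(th),-q[:,1]*np.sin(th),-np.cos(th)],-1)@np.array(f['attitude']).T
    o=np.array(f['xyz']);return o+d*((h-o[2])/d[:,2])[:,None]
def tojig(p):
    a=np.radians(JY);d=(np.atleast_2d(p)[:,:2]-J)*1000
    return np.stack([d[:,0]*np.cos(a)+d[:,1]*np.sin(a),-d[:,0]*np.sin(a)+d[:,1]*np.cos(a)],-1)
E
python3 - <<'E'
from h import *
f=grab_frame('wrist');f['img']
print('base corners jig',tojig(wplane(f,[(369,160),(94,168)],.012)).round(1))
tz=sense()['eef_pos'][2]-.0094
print('rail end corners jig',tojig(wplane(f,[(280,93),(354,93)],tz+.03)).round(1))
print('plug',tojig(wplane(f,[(317,189)],tz+.03)).round(1))
E
```

```text
base corners jig [[ -99.4  117.5]
 [ -98.3 -114.9]]
rail end corners jig [[-145.2   65.7]
 [-145.2   94.2]]
plug [[-106.5   79.9]]
```

Emit:
carry_out([
  [[-0.002, 0.006, 0.1, 0], [0, 0.006, 0.1, 0], [0, 0, 0.1, 0], [0, 0, 0.03, 0], [0, 0, 0, 0], [0, 0, 0, 0]],
])

```text
time: 6.8
eef_pos: [0.5122, 0.1629, 0.0231]
eef_rot: [[-0.999, 0.052, 0.001], [0.052, 0.999, 0.0], [-0.001, 0.0, -1.0]]
contact_force: [-0.1, 0.3, -0.7]
width: 0.0283
finger_force: 40.4
```

Run:
```python
from h import *
plan([(*jig(-25,81.3),.0215),(*jig(-3,81.3),.0215)],180+JY,step=.01)
print(tojig(sense()['eef_pos']))
```

```text
pos [0.5122 0.1629 0.0231] head 177.03 turn share -0.0001 (0.0 deg) w 0.0283 F [-0.1  0.3 -0.7] j7 72.1 t 6.8
 to [0.5489 0.1594 0.0215] rows 4 each [-0.0461 -0.0021  0.002 ]
 to [0.5709 0.1582 0.0215] rows 3 each [-0.0367 -0.      0.    ]
[[-61.8694081   82.94959371]]
```

Emit:
carry_out([
  [[0, -0.009, 0.005, 0], [-0.04, 0, 0, 0], [-0.04, 0, 0, 0], [-0.04, 0, 0, 0], [-0.04, 0, 0, 0], [-0.04, 0, 0, 0], [0, 0, 0, 0], [0, 0, 0, 0]],
])

```text
time: 7.6
eef_pos: [0.5517, 0.1594, 0.0214]
eef_rot: [[-0.999, 0.051, -0.0], [0.051, 0.999, -0.0], [0.0, -0.0, -1.0]]
contact_force: [0.6, -0.0, -0.8]
width: 0.0284
finger_force: 40.5
```

Run:
```python
from h import *
plan([(*jig(-3,81.3),.0215)],180+JY,step=.005)
print(tojig(sense()['eef_pos']))
```

```text
pos [0.5517 0.1594 0.0214] head 177.07 turn share 0.0001 (-0.0 deg) w 0.0284 F [ 0.6 -0.  -0.8] j7 74.8 t 7.6
 to [0.5709 0.1582 0.0215] rows 4 each [-0.0241 -0.0001 -0.0001]
[[-22.25286998  81.41408227]]
```

Emit:
carry_out([
  [[-0.025, 0, 0, 0], [-0.025, 0, 0, 0], [-0.025, 0, 0, 0], [-0.015, 0, 0, 0], [-0.01, 0, 0, 0], [-0.005, 0, 0, 0], [0, 0, 0, 0]],
])

```text
time: 8.3
eef_pos: [0.5725, 0.1584, 0.0215]
eef_rot: [[-0.999, 0.051, 0.0], [0.051, 0.999, -0.0], [-0.0, -0.0, -1.0]]
contact_force: [0.5, -0.3, -1.6]
width: 0.0284
finger_force: 40.4
```

Run:
```python
from h import *
s=sense();print(tojig(s['eef_pos']),s['contact_force'])
```

```text
[[-1.37069766 81.50084446]] [ 0.53451955 -0.25421305 -1.62921862]
```

Emit:
carry_out([
  [[-0.006, 0, 0, 0], [-0.006, 0, 0, 0], [-0.006, 0, 0, 0], [0, 0, 0, 0]],
])

```text
time: 8.7
eef_pos: [0.5742, 0.1584, 0.0214]
eef_rot: [[-0.999, 0.051, -0.004], [0.051, 0.999, -0.0], [0.004, -0.0, -1.0]]
contact_force: [-6.2, 0.5, 3.6]
width: 0.0286
finger_force: 41.0
```

Emit:
carry_out([
  [[-0.006, 0, 0, 0], [-0.006, 0, 0, 0], [0, 0, 0, 0]],
])

```text
time: 9.0
eef_pos: [0.5742, 0.1584, 0.0214]
eef_rot: [[-0.999, 0.05, -0.009], [0.05, 0.999, -0.0], [0.009, -0.001, -1.0]]
contact_force: [-13.4, -0.6, 9.9]
width: 0.0282
finger_force: 41.8
```

Emit:
carry_out([
  [[0.006, 0, 0, 0], [0, 0, 0, 0], [0, 0, 0, 0], [0, 0, -0.1, 0], [0, 0, -0.2, 0], [0, 0, -0.2, 0], [0, 0, 0, 0]],
], claw=0.2)

```text
time: 9.7
eef_pos: [0.5819, 0.159, 0.1281]
eef_rot: [[-0.999, 0.051, 0.011], [0.051, 0.999, 0.004], [-0.011, 0.005, -1.0]]
contact_force: [0.5, 0.0, 0.8]
width: 0.0684
finger_force: 0.0
```

Run:
```python
from h import *
plan([(.4806,-.306,.15),(.4806,-.306,.05),(.4806,-.306,.009)],188.6)
```

```text
pos [0.5819 0.159  0.1281] head 177.05 turn share -0.0642 (11.5 deg) w 0.0684 F [0.5 0.  0.8] j7 74.2 t 9.7
 to [ 0.4806 -0.306   0.15  ] rows 12 each [ 0.0707 -0.1853 -0.0091]
 to [ 0.4806 -0.306   0.05  ] rows 3 each [0.     0.     0.1667]
 to [ 0.4806 -0.306   0.009 ] rows 2 each [0.     0.     0.1025]
```

Emit:
carry_out([
  [[0, 0, 0, -0.032], [0, 0, 0, -0.032], [0.071, -0.185, -0.009, 0], [0.071, -0.185, -0.009, 0], [0.071, -0.185, -0.009, 0], [0.071, -0.185, -0.009, 0], [0.071, -0.185, -0.009, 0], [0.071, -0.185, -0.009, 0], [0.071, -0.185, -0.009, 0], [0.071, -0.185, -0.009, 0], [0.071, -0.185, -0.009, 0], [0.071, -0.185, -0.009, 0], [0.071, -0.185, -0.009, 0], [0.071, -0.185, -0.009, 0], [0, 0, 0, 0], [0, 0, 0, 0]],
], claw=0)

```text
time: 11.3
eef_pos: [0.4747, -0.3075, 0.1428]
eef_rot: [[-0.989, -0.147, -0.0], [-0.147, 0.989, -0.0], [0.0, -0.0, -1.0]]
contact_force: [0.0, 0.6, -1.1]
width: 0.085
finger_force: 0.0
```

Run:
```python
from h import *
plan([(.4806,-.306,.05),(.4806,-.306,.009)],188.6)
f=grab_frame('top');save(f,'t3.png');c=cloud(f)
up=(c[...,2]>.02)&(c[...,2]<.05)&(c[...,1]<-.2)&(c[...,1]>-.4)&(c[...,0]<.62)&(c[...,0]>.35)
print(up.sum());w=grab_frame('wrist');save(w,'w3.png')
hsv=cv2.cvtColor(w['img'],cv2.COLOR_BGR2HSV)
m=((hsv[...,0]>=15)&(hsv[...,0]<28)&(hsv[...,1]>50)&(hsv[...,2]>80)).astype(np.uint8)
cs=cv2.findContours(m,0,cv2.CHAIN_APPROX_NONE)[0]
for k in cs:
    if cv2.contourArea(k)>800:
        p=wplane(w,k[:,0],.03);print(k[:,0].mean(0).round(),cv2.minAreaRect((p[:,:2]*1000).astype(np.float32)))
```

```text
pos [ 0.4747 -0.3075  0.1428] head -171.56 turn share -0.0009 (0.2 deg) w 0.0850 F [ 0.   0.6 -1.1] j7 135.9 t 11.3
 to [ 0.4806 -0.306   0.05  ] rows 3 each [-0.0101  0.0009  0.1547]
 to [ 0.4806 -0.306   0.009 ] rows 2 each [0.     0.     0.1025]
150
[618. 337.] ((677.4266357421875, 347.53326416015625), (300.4058837890625, 113.69137573242188), 50.99293518066406)
[574. 274.] ((554.0606689453125, 64.41947174072266), (270.69488525390625, 177.9628448486328), 86.88603210449219)
[143. 192.] ((499.7712097167969, -472.8033142089844), (168.89617919921875, 29.23366355895996), 36.32744216918945)
[313. 190.] ((482.5385437011719, -307.2585144042969), (170.62722778320312, 50.75425720214844), 8.550512313842773)
```

View pics/w3.png

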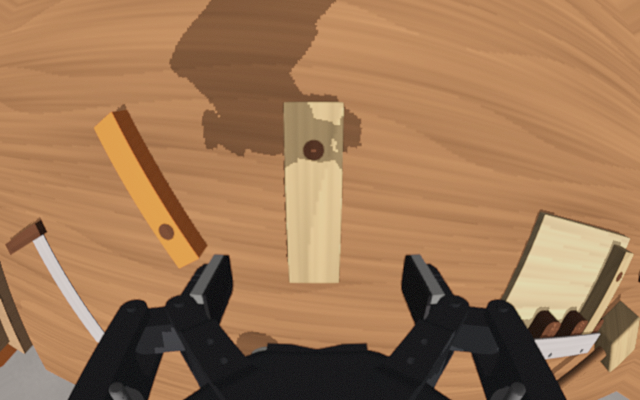

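Wrist view: the wide rail spans (313,100–283) between the open fingers, and orange (150,190) is clear. Grasp at (0.482,-0.307).

Emit:
carry_out([
  [[-0.013, 0.001, 0.155, 0], [-0.013, 0.001, 0.155, 0], [-0.013, 0.001, 0.155, 0], [0, 0, 0.11, 0], [0, 0, 0.1, 0], [0, 0, 0, 0], [0, 0, 0, 0]],
])

```text
time: 12.1
eef_pos: [0.4834, -0.3034, 0.0082]
eef_rot: [[-0.988, -0.152, -0.0], [-0.152, 0.988, 0.001], [0.0, 0.001, -1.0]]
contact_force: [-0.0, 0.7, 0.3]
width: 0.0855
finger_force: 0.0
```

Emit:
carry_out([
  [[0, 0, 0, 0], [0, 0, 0, 0], [0, 0, 0, 0], [0, 0, 0, 0], [0, 0, 0, 0]],
], claw=1)

```text
time: 12.6
eef_pos: [0.4839, -0.3052, 0.0096]
eef_rot: [[-0.989, -0.149, 0.003], [-0.149, 0.989, -0.001], [-0.002, -0.001, -1.0]]
contact_force: [-0.7, -0.8, 6.0]
width: 0.0481
finger_force: 43.3
```

Run:
```python
from h import *
p=sense()['eef_pos'];a=jig(-62,-71)
plan([(p[0],p[1],.09),(*a,.09),(*a,.023)],180+JY)
```

```text
pos [ 0.4839 -0.3052  0.0096] head -171.40 turn share 0.0642 (-11.5 deg) w 0.0481 F [-0.7 -0.8  6. ] j7 141.1 t 12.6
 to [ 0.4839 -0.3052  0.09  ] rows 3 each [ 0.      0.     -0.1341]
 to [0.5041 0.0092 0.09  ] rows 8 each [-0.0025  0.1969  0.    ]
 to [0.5041 0.0092 0.023 ] rows 2 each [0.     0.     0.1675]
```

Emit:
carry_out([
  [[0, 0, -0.134, 0], [0, 0, -0.134, 0], [0, 0, -0.134, 0], [0, 0, 0, 0.032], [0, 0, 0, 0.032], [-0.002, 0.197, 0, 0], [-0.002, 0.197, 0, 0], [-0.002, 0.197, 0, 0], [-0.002, 0.197, 0, 0], [-0.002, 0.197, 0, 0], [-0.002, 0.197, 0, 0], [-0.002, 0.197, 0, 0], [-0.002, 0.197, 0, 0], [0, 0, 0, 0], [0, 0, 0, 0], [0, 0, 0, 0]],
])

```text
time: 14.2
eef_pos: [0.5017, 0.0088, 0.0884]
eef_rot: [[-0.999, 0.052, -0.0], [0.052, 0.999, -0.001], [0.0, -0.001, -1.0]]
contact_force: [-0.1, -0.5, -2.1]
width: 0.0481
finger_force: 42.6
```

Run:
```python
from h import *
a=jig(-62,-70.7)
plan([(*a,.023)],180+JY)
```

```text
pos [0.5017 0.0088 0.0884] head 177.00 turn share -0.0003 (0.1 deg) w 0.0481 F [-0.1 -0.5 -2.1] j7 86.6 t 14.2
 to [0.5041 0.0095 0.023 ] rows 2 each [-0.006   0.0019  0.1634]
```

Emit:
carry_out([
  [[-0.006, 0.002, 0.11, 0], [-0.006, 0.002, 0.11, 0], [0, 0, 0.1, 0], [0, 0, 0, 0], [0, 0, 0, 0]],
])

```text
time: 14.7
eef_pos: [0.5042, 0.0094, 0.0247]
eef_rot: [[-0.999, 0.053, -0.001], [0.053, 0.999, -0.001], [0.001, -0.001, -1.0]]
contact_force: [-0.1, -0.6, -1.5]
width: 0.0481
finger_force: 43.0
```

Run:
```python
from h import *
plan([(*jig(-22,-70.7),.0217),(*jig(0,-70.7),.0217)],180+JY,step=.01)
print(tojig(sense()['eef_pos']))
```

```text
pos [0.5042 0.0094 0.0247] head 176.96 turn share -0.0005 (0.1 deg) w 0.0481 F [-0.1 -0.6 -1.5] j7 89.4 t 14.7
 to [0.5441 0.0074 0.0217] rows 5 each [-0.0399  0.0001  0.003 ]
 to [0.5661 0.0063 0.0217] rows 3 each [-0.0367  0.      0.    ]
[[-61.91523418 -70.76725898]]
```

Emit:
carry_out([
  [[0, 0, 0.014, 0], [-0.04, 0, 0, 0], [-0.04, 0, 0, 0], [-0.04, 0, 0, 0], [-0.04, 0, 0, 0], [-0.04, 0, 0, 0], [-0.025, 0, 0, 0], [0, 0, 0, 0]],
])

```text
time: 15.5
eef_pos: [0.5503, 0.0084, 0.0217]
eef_rot: [[-0.999, 0.051, 0.001], [0.051, 0.999, -0.0], [-0.001, -0.0, -1.0]]
contact_force: [-0.1, -0.3, -1.8]
width: 0.0481
finger_force: 42.9
```

Emit:
carry_out([
  [[-0.025, 0, 0, 0], [-0.025, 0, 0, 0], [-0.02, 0, 0, 0], [-0.01, 0, 0, 0], [-0.005, 0, 0, 0], [0, 0, 0, 0], [0, 0, 0, 0]],
])

```text
time: 16.2
eef_pos: [0.5664, 0.0076, 0.0218]
eef_rot: [[-0.999, 0.051, 0.0], [0.051, 0.999, 0.0], [-0.0, 0.0, -1.0]]
contact_force: [0.3, -0.2, -1.3]
width: 0.0477
finger_force: 43.0
```

Run:
```python
from h import *
s=sense();print(tojig(s['eef_pos']),s['contact_force'])
```

```text
[[  0.30368243 -69.42329077]] [ 0.26986546 -0.22266152 -1.30404619]
```

Emit:
carry_out([
  [[-0.007, 0, 0, 0], [-0.007, 0, 0, 0], [-0.007, 0, 0, 0], [0, 0, 0, 0]],
])

```text
time: 16.6
eef_pos: [0.5691, 0.0074, 0.0214]
eef_rot: [[-0.999, 0.051, -0.003], [0.051, 0.999, 0.0], [0.003, 0.0, -1.0]]
contact_force: [-5.0, 0.2, 1.3]
width: 0.0483
finger_force: 43.4
```

Emit:
carry_out([
  [[-0.007, 0, 0, 0], [-0.007, 0, 0, 0], [0, 0, 0, 0]],
])

```text
time: 16.9
eef_pos: [0.5691, 0.0074, 0.0213]
eef_rot: [[-0.999, 0.051, -0.01], [0.051, 0.999, 0.001], [0.01, 0.001, -1.0]]
contact_force: [-13.0, 0.9, 9.0]
width: 0.0485
finger_force: 44.3
```

Emit:
carry_out([
  [[0.012, 0, 0, 0], [0, 0, 0, 0], [0, 0, 0, 0], [0, 0, -0.1, 0], [0, 0, -0.2, 0], [0, 0, -0.2, 0], [0, 0, -0.2, 0], [0, 0, 0, 0]],
], claw=0)

```text
time: 17.7
eef_pos: [0.5756, 0.0073, 0.1685]
eef_rot: [[-0.999, 0.051, 0.013], [0.051, 0.999, 0.002], [-0.012, 0.003, -1.0]]
contact_force: [0.3, -0.1, -0.1]
width: 0.0852
finger_force: 0.0
```

Run:
```python
from h import *
plan([(.516,.357,.235)],180+JY)
f=grab_frame('top');save(f,'t4.png')
```

```text
pos [0.5756 0.0073 0.1685] head 177.07 turn share 0.0001 (-0.0 deg) w 0.0852 F [ 0.3 -0.1 -0.1] j7 88.6 t 17.7
 to [0.516 0.357 0.235] rows 10 each [ 0.0388  0.1731 -0.0333]
```

Emit:
carry_out([
  [[0.039, 0.173, -0.033, 0], [0.039, 0.173, -0.033, 0], [0.039, 0.173, -0.033, 0], [0.039, 0.173, -0.033, 0], [0.039, 0.173, -0.033, 0], [0.039, 0.173, -0.033, 0], [0.039, 0.173, -0.033, 0], [0.039, 0.173, -0.033, 0], [0.039, 0.173, -0.033, 0], [0.039, 0.173, -0.033, 0], [0, 0, 0, 0], [0, 0, 0, 0]],
])

```text
time: 18.95
eef_pos: [0.51, 0.3576, 0.2262]
eef_rot: [[-0.999, 0.049, -0.001], [0.049, 0.999, -0.002], [0.001, -0.002, -1.0]]
contact_force: [0.1, -0.7, -0.4]
width: 0.0856
finger_force: 0.0
```

Run:
```python
from h import *
plan([(.516,.357,.235)],180+JY)
f=grab_frame('wrist');save(f,'w4.png');np.save('w4.npy',f,allow_pickle=True)
f=grab_frame('top');c=cloud(f);hsv=cv2.cvtColor(f['img'],cv2.COLOR_BGR2HSV)
reg=(c[...,2]>.032)&(c[...,2]<.044)&(abs(c[...,0]-.55)<.13)&(abs(c[...,1]-.08)<.14)
t=f['img'][130:230,220:340];w=cv2.imread('pics/w4.png')
cv2.imwrite('pics/t4c.png',np.hstack([cv2.resize(t,(480,400),interpolation=cv2.INTER_CUBIC)]))
v=np.zeros((600,640,3),np.uint8);v[:400]=w;v[400:,:240]=cv2.resize(t,(240,200),interpolation=cv2.INTER_CUBIC);cv2.imwrite('pics/c4.png',v)
```

```text
pos [0.51   0.3576 0.2262] head 177.21 turn share 0.0009 (-0.2 deg) w 0.0856 F [ 0.1 -0.7 -0.4] j7 52.8 t 18.9
 to [0.516 0.357 0.235] rows 1 each [-0.0303 -0.0013 -0.0442]
```

View pics/c4.png

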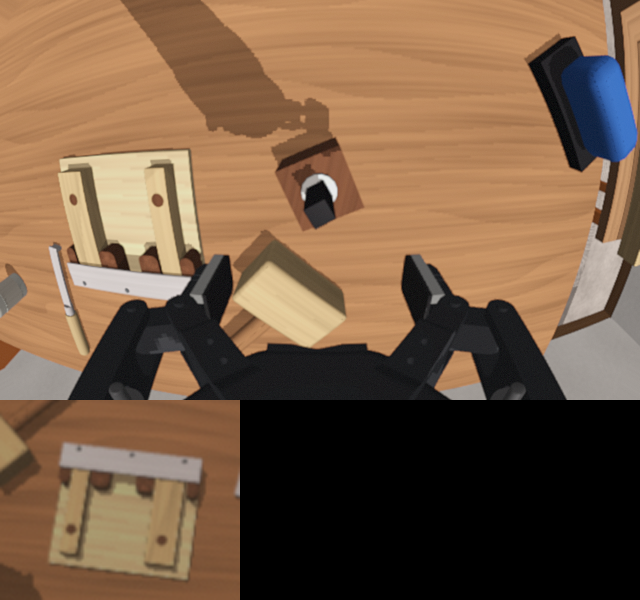

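Run:
```python
from h import *
f=np.load('w4.npy',allow_pickle=True).item()
i=f['img'][130:240,265:375];i=cv2.convertScaleAbs(i,alpha=2,beta=20)
cv2.imwrite('pics/c5.png',cv2.resize(i,(550,550),interpolation=cv2.INTER_CUBIC))
```

```text
(no output)
```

View pics/c5.png

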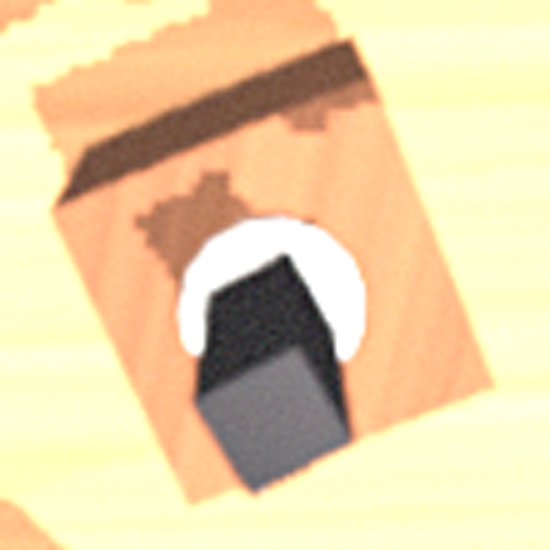

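Handle top face corners (crop/5+(265,130)): (195,400),(298,345),(350,438),(255,492); block top (55,207),(372,88),(494,383),(190,503); white collar centred ~(272,305).

Run:
```python
from h import *
f=np.load('w4.npy',allow_pickle=True).item()
for k,h in (([(195,400),(298,345),(350,438),(255,492)],.137),([(55,207),(372,88),(494,383),(190,503)],.07)):
    p=wplane(f,np.array(k)/5+[265,130],h)[:,:2]*1000
    d=p[1]-p[0];print(p.mean(0),np.linalg.norm(np.diff(p,axis=0),axis=1),[np.degrees(np.arctan2(*(p[b]-p[a])[::-1])) for a,b in((0,1),(3,2),(1,2),(0,3))])
plan([(.516,.357,.18),(.516,.357,.087)],180+JY)
```

```text
[519.90469555 359.90094009] [18.76055098 17.90580707 17.98416213] [np.float64(116.74774606304908), np.float64(119.04035115895928), np.float64(25.56845391298926), np.float64(28.046773555400275)]
[520.21245711 361.12749655] [66.83979315 66.36794513 68.47917765] [np.float64(108.04300573660215), np.float64(110.35299805540217), np.float64(20.7457151849326), np.float64(19.325338532232127)]
pos [0.5111 0.3552 0.2266] head 176.98 turn share -0.0004 (0.1 deg) w 0.0856 F [-0.5 -0.5 -0.5] j7 52.8 t 19.1
 to [0.516 0.357 0.18 ] rows 2 each [-0.012   0.005   0.1165]
 to [0.516 0.357 0.087] rows 3 each [0.    0.    0.155]
```

Emit:
carry_out([
  [[0, 0, 0, -0.042], [0, 0, 0, -0.042], [0, 0, 0, -0.042], [0, 0, 0, -0.043], [0, 0, 0, 0], [0, 0, 0, 0]],
], claw=0.4)

```text
time: 19.65
eef_pos: [0.5112, 0.3555, 0.2275]
eef_rot: [[-0.889, -0.457, -0.0], [-0.457, 0.889, -0.0], [0.0, -0.0, -1.0]]
contact_force: [0.4, -0.3, -0.8]
width: 0.0514
finger_force: 0.0
```

Run:
```python
from h import *
plan([(.518,.359,.18),(.518,.359,.087)],207.5)
```

```text
pos [0.5112 0.3555 0.2275] head -152.80 turn share -0.0017 (0.3 deg) w 0.0514 F [ 0.4 -0.3 -0.8] j7 82.3 t 19.6
 to [0.518 0.359 0.18 ] rows 2 each [-0.0191  0.      0.1187]
 to [0.518 0.359 0.087] rows 3 each [0.    0.    0.155]
```

Emit:
carry_out([
  [[-0.019, 0, 0.118, 0], [-0.019, 0, 0.118, 0], [0, 0, 0, 0], [0, 0, 0.155, 0], [0, 0, 0.155, 0], [0, 0, 0.155, 0], [0, 0, 0, 0], [0, 0, 0, 0]],
])

```text
time: 20.45
eef_pos: [0.5179, 0.3604, 0.0887]
eef_rot: [[-0.888, -0.461, 0.0], [-0.461, 0.888, 0.0], [-0.0, -0.0, -1.0]]
contact_force: [1.1, 0.4, 1.0]
width: 0.0512
finger_force: 0.0
```

Emit:
carry_out([
  [[0, 0, 0, 0], [0, 0, 0, 0], [0, 0, 0, 0], [0, 0, 0, 0], [0, 0, 0, 0], [0, 0, 0, 0]],
], claw=1)

```text
time: 21.05
eef_pos: [0.5188, 0.3612, 0.09]
eef_rot: [[-0.887, -0.462, 0.003], [-0.462, 0.887, 0.002], [-0.004, 0.001, -1.0]]
contact_force: [-1.2, 0.0, 6.4]
width: 0.0191
finger_force: 39.7
```

Run:
```python
from h import *
s=sense();print(s['eef_pos'],s['width'],s['contact_force'],s['wrist_torque'],sense()['eef_rot'].round(4))
```

```text
[0.51881628 0.36117587 0.08996532] 0.019147759413579615 [-1.19632867  0.02248776  6.39499406] [-0.09408136  0.03915935 -0.01452428] [[-8.871e-01 -4.616e-01  3.200e-03]
 [-4.615e-01  8.871e-01  2.400e-03]
 [-3.900e-03  7.000e-04 -1.000e+00]]
```

Emit:
carry_out([
  [[0, 0, -0.1, 0], [0, 0, -0.2, 0], [0, 0, -0.2, 0], [0, 0, 0, 0], [0, 0, 0, 0]],
])

```text
time: 21.55
eef_pos: [0.5179, 0.3607, 0.189]
eef_rot: [[-0.887, -0.462, 0.002], [-0.462, 0.887, 0.002], [-0.003, 0.001, -1.0]]
contact_force: [-0.8, 0.0, -1.4]
width: 0.0196
finger_force: 39.1
```

Run:
```python
from h import *
print(jig(51.5,104))
a=jig(40,104)
plan([(*a,.19),(*a,.14)],207.5)
```

```text
[0.62648406 0.17811176]
pos [0.5179 0.3607 0.189 ] head -152.50 turn share -0.0000 (0.0 deg) w 0.0196 F [-0.8  0.  -1.4] j7 82.9 t 21.6
 to [0.615  0.1787 0.19  ] rows 6 each [-0.0017 -0.1719 -0.0008]
 to [0.615  0.1787 0.14  ] rows 2 each [0.    0.    0.125]
```

Emit:
carry_out([
  [[-0.002, -0.172, 0, 0], [-0.002, -0.172, 0, 0], [-0.002, -0.172, 0, 0], [-0.002, -0.172, 0, 0], [-0.002, -0.172, 0, 0], [-0.002, -0.172, 0, 0], [0, 0, 0, 0], [0, 0, 0.125, 0], [0, 0, 0.125, 0], [0, 0, 0, 0], [0, 0, 0, 0]],
])

```text
time: 22.65
eef_pos: [0.6138, 0.1785, 0.1364]
eef_rot: [[-0.887, -0.462, -0.003], [-0.462, 0.887, -0.001], [0.003, 0.0, -1.0]]
contact_force: [0.2, 0.5, -1.4]
width: 0.0194
finger_force: 39.3
```

Run:
```python
from h import *
plan([(*jig(51.5,104),.13)],207.5)
f=grab_frame('wrist');np.save('w6.npy',f,allow_pickle=True)
g=grab_frame('side')
v=np.zeros((600,800,3),np.uint8);v[:400,:640]=f['img'];s=g['img'][120:220,240:400]
v[400:,:320]=cv2.resize(s,(320,200),interpolation=cv2.INTER_CUBIC)
w=f['img'][200:280,260:360];v[400:,330:580]=cv2.resize(w,(250,200),interpolation=cv2.INTER_CUBIC)
cv2.imwrite('pics/c6.png',v)
```

```text
pos [0.6138 0.1785 0.1364] head -152.47 turn share 0.0001 (-0.0 deg) w 0.0194 F [ 0.2  0.5 -1.4] j7 103.8 t 22.6
 to [0.6265 0.1781 0.13  ] rows 1 each [-0.0551 -0.031   0.032 ]
```

View pics/c6.png

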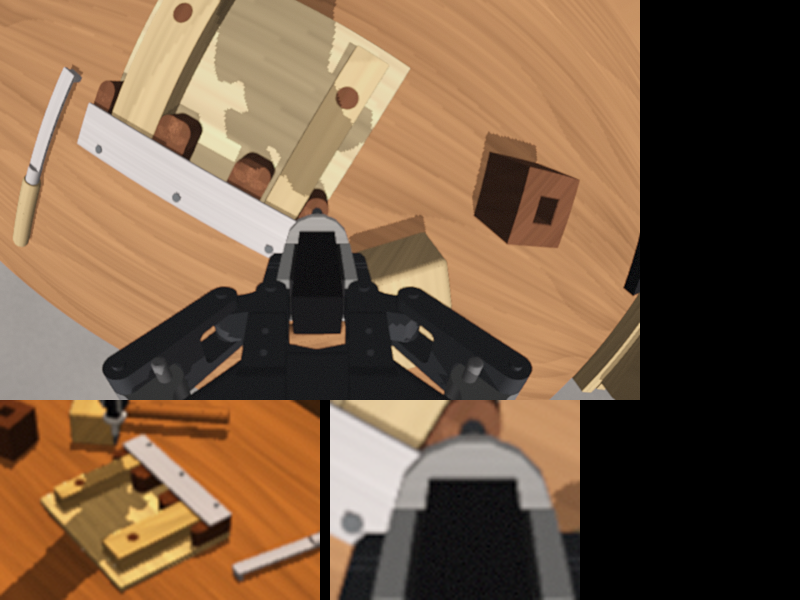

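Picture: rails in slots with plugs toward the robot; marker gripped, collar top rim at (317,215), dark nose end just visible at (317,208); straightedge front edge left end near (297,213).

Run:
```python
from h import *
f=np.load('w6.npy',allow_pickle=True).item()
t=np.array([.6138,.1785,.1364]);a=np.radians(207.5);X=np.array([np.cos(a),np.sin(a)])
Y=np.array([np.sin(a),-np.cos(a)])
for uv,h,r in (((317,214.6),t[2]-.02,18),((317,208),t[2]-.066,0)):
    p=wplane(f,uv,h)[0];d=(p[:2]-t[:2])*1000;print('along toolx %.1f tooly %.1f'%(d@X,d@Y))
o=np.array(f['xyz']);p=wplane(f,(317,208),.07)[0];d=(p-o)/np.linalg.norm(p-o)
for s in (-2,0,2):
    c=np.array([*(t[:2]+X*s/1000),t[2]-.066]);v=c-o;q=v-d*(v@d);print(s,np.linalg.norm(q)*1000,q*1000)
# straightedge front edge line at z=.049 seen
print(tojig(wplane(f,[(91,104),(190,157),(290,211)],.049)))
```

```text
along toolx 16.5 tooly 0.1
along toolx 3.7 tooly 0.2
-2 5.33144855899494 [4.53177259 2.13698704 1.82226982]
0 3.454032859743964 [2.96489513 1.32241672 1.17938709]
2 1.5812015272162236 [1.39801766 0.5078464  0.53650436]
[[  61.06613086 -114.36326957]
 [  56.74117865   -2.48913449]
 [  55.30088933   88.87360607]]
```

Run:
```python
from h import *
def edge(f,cast):
    hsv=cv2.cvtColor(f['img'],cv2.COLOR_BGR2HSV)
    m=((hsv[...,1]<40)&(hsv[...,2]>110)).astype(np.uint8);return m
f=np.load('w6.npy',allow_pickle=True).item();m=edge(f,0)
n,l,st,ce=cv2.connectedComponentsWithStats(m);i=l[200,200]
print(i,st[i])
for u in range(100,290,20):
    col=np.where(l[:,u]==i)[0]
    if len(col): print(u,col[0],f['img'][col[0]-3:col[0]+4,u].mean(1).round(),tojig(wplane(f,(u,col[0]-.5),.046)).round(1))
g=grab_frame('top');c=cloud(g);m=edge(g,0)&(abs(c[...,0]-.65)<.06)&(abs(c[...,1]-.07)<.15)
n,l,st,ce=cv2.connectedComponentsWithStats(m.astype(np.uint8));i=1+st[1:,4].argmax();print(st[i])
for u in range(252,322,8):
    col=np.where(l[:,u]==i)[0]
    if len(col): print(u,col[0],col[-1],tojig(plane(g,[(u,col[0]-.5),(u,col[-1]+.5)],.049)).round(1).tolist())
```

```text
2 [   78   103   271   155 11412]
100 109 [ 52.  61.  98. 160. 202. 213. 213.] [[  61.4 -104.5]]
120 121 [118. 115. 112. 149. 196. 215. 215.] [[ 61.3 -78.5]]
140 133 [131. 125. 119. 152. 199. 215. 216.] [[ 61.4 -54.6]]
160 144 [ 52.  52.  61. 105. 168. 207. 216.] [[ 60.8 -32.8]]
180 156 [ 68.  56.  76. 130. 187. 211. 218.] [[ 61.1 -11.9]]
200 168 [146. 137. 128. 156. 202. 217. 219.] [[61.4  8.1]]
220 179 [149. 144. 127. 145. 190. 216. 221.] [[61.2 27.1]]
240 190 [ 55.  56.  77. 129. 187. 214. 220.] [[61.  45.7]]
260 201 [ 89. 108. 119. 134. 179. 214. 221.] [[60.9 64.1]]
280 212 [134. 131. 124. 135. 177. 215. 222.] [[60.9 82.4]]
[254 153  67  18 727]
260 153 163 [[97.3, 87.3], [59.0, 81.3]]
268 154 164 [[97.1, 60.0], [58.8, 54.2]]
276 155 165 [[96.9, 32.8], [58.7, 27.1]]
284 156 166 [[96.7, 5.6], [58.5, 0.1]]
292 157 167 [[96.5, -21.6], [58.3, -26.9]]
300 158 168 [[96.3, -48.7], [58.2, -53.8]]
308 159 169 [[96.1, -75.8], [58.0, -80.8]]
316 160 170 [[96.0, -102.9], [57.9, -107.7]]
```

Run:
```python
from h import *
plan([(*jig(51.2,102),.1364),(*jig(51.2,102),.118)],207.5)
```

```text
pos [0.6156 0.1788 0.1389] head -152.49 turn share 0.0001 (-0.0 deg) w 0.0197 F [ 0.5  0.3 -0.7] j7 103.8 t 22.8
 to [0.6261 0.1761 0.1364] rows 1 each [-0.0403 -0.0359  0.0125]
 to [0.6261 0.1761 0.118 ] rows 1 each [0.    0.    0.092]
```

Emit:
carry_out([
  [[-0.022, -0.018, 0.01, 0], [-0.022, -0.018, 0.04, 0], [0, 0, 0.05, 0], [0, 0, 0, 0], [0, 0, 0, 0], [0, 0, 0, 0]],
])

```text
time: 23.4
eef_pos: [0.626, 0.1762, 0.1176]
eef_rot: [[-0.887, -0.462, 0.0], [-0.462, 0.887, 0.0], [-0.0, 0.0, -1.0]]
contact_force: [0.8, 0.3, -1.7]
width: 0.0198
finger_force: 39.3
```

Run:
```python
from h import *
plan([(*jig(51.7,102),.118),(*jig(51.7,102),.1075),(*jig(51.7,44),.1075),(*jig(51.7,44),.1155),(*jig(51.7,-26),.1155),(*jig(51.7,-26),.1075),(*jig(51.7,-103),.1075)],207.5,step=.004)
print(tojig(sense()['eef_pos']))
```

```text
pos [0.626  0.1762 0.1176] head -152.49 turn share 0.0000 (-0.0 deg) w 0.0198 F [ 0.8  0.3 -1.7] j7 104.7 t 23.4
 to [0.6266 0.1761 0.118 ] rows 1 each [-0.0024 -0.0016 -0.0021]
 to [0.6266 0.1761 0.1075] rows 3 each [0.     0.     0.0175]
 to [0.6236 0.1182 0.1075] rows 15 each [ 0.0098 -0.0167  0.    ]
 to [0.6236 0.1182 0.1155] rows 3 each [ 0.      0.     -0.0133]
 to [0.62   0.0483 0.1155] rows 18 each [ 0.0099 -0.0168  0.    ]
 to [0.62   0.0483 0.1075] rows 3 each [0.     0.     0.0133]
 to [ 0.616  -0.0286  0.1075] rows 20 each [ 0.0098 -0.0166  0.    ]
[[ 51.12945561 102.04004013]]
```

Emit:
carry_out([
  [[-0.0025, -0.0015, 0.01, 0], [0, 0, 0.01, 0], [0, 0, 0.01, 0], [0, 0, 0.01, 0], [0, 0, 0.01, 0], [0, 0, 0, 0], [0, 0, 0, 0]],
])

```text
time: 24.1
eef_pos: [0.6266, 0.1761, 0.1076]
eef_rot: [[-0.887, -0.462, 0.0], [-0.462, 0.887, 0.0], [-0.0, 0.0, -1.0]]
contact_force: [0.0, 0.2, 0.5]
width: 0.0192
finger_force: 39.3
```

Run:
```python
from h import *
s=sense();print(s['eef_pos'],tojig(s['eef_pos']),s['contact_force'],s['width'])
```

```text
[0.62661252 0.17609779 0.10759612] [[ 51.73194205 101.99530975]] [0.0468362  0.2461833  0.52035077] 0.019249098320264026
```

Emit:
carry_out([
  [[0.0076, -0.0129, 0, 0], [0.0076, -0.0129, 0, 0], [0.0076, -0.0129, 0, 0], [0.0076, -0.0129, 0, 0], [0.0076, -0.0129, 0, 0], [0.0076, -0.0129, 0, 0], [0.0076, -0.0129, 0, 0], [0.0076, -0.0129, 0, 0], [0.0076, -0.0129, 0, 0], [0.0076, -0.0129, 0, 0], [0.0076, -0.0129, 0, 0], [0.0076, -0.0129, 0, 0], [0.0076, -0.0129, 0, 0], [0.0076, -0.0129, 0, 0], [0.0076, -0.0129, 0, 0], [0.0076, -0.0129, 0, 0], [0.0076, -0.0129, 0, 0], [0.0076, -0.0129, 0, 0], [0.0076, -0.0129, 0, 0], [0, 0, 0, 0]],
])

```text
time: 26.1
eef_pos: [0.6236, 0.1182, 0.1075]
eef_rot: [[-0.887, -0.461, -0.0], [-0.461, 0.887, -0.001], [0.0, -0.001, -1.0]]
contact_force: [-0.7, -0.5, -0.3]
width: 0.0196
finger_force: 39.4
```

Run:
```python
from h import *
s=sense();print(tojig(s['eef_pos']),s['contact_force'])
z=.1155
plan([(*jig(51.7,44),z),(*jig(51.7,-26),z)],207.5,step=.003)
f=grab_frame('wrist');np.save('w7.npy',f,allow_pickle=True);i=f['img'][150:260,180:380]
cv2.imwrite('pics/c7.png',cv2.resize(i,(800,440),interpolation=cv2.INTER_CUBIC))
```

```text
[[51.71975418 44.06401924]] [-0.66357294 -0.46444069 -0.27409453]
pos [0.6236 0.1182 0.1075] head -152.55 turn share -0.0003 (0.1 deg) w 0.0196 F [-0.7 -0.5 -0.3] j7 109.8 t 26.1
 to [0.6236 0.1182 0.1155] rows 3 each [ 0.0001 -0.0001 -0.0133]
 to [0.62   0.0483 0.1155] rows 24 each [ 0.0074 -0.0126  0.    ]
```

View pics/c7.png

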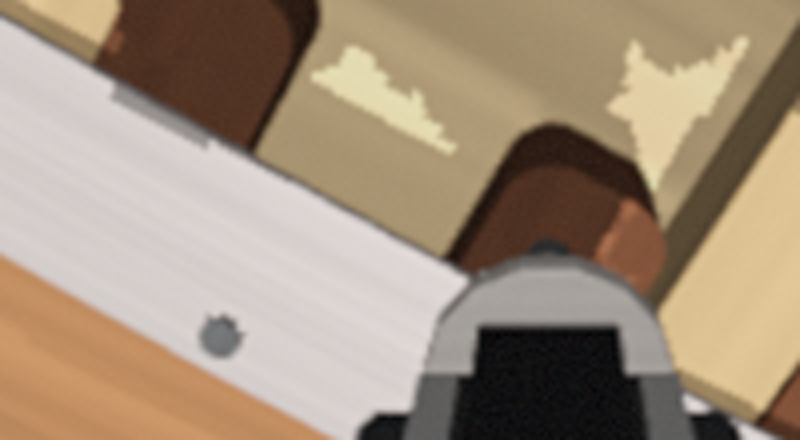

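Crop shows the nose (548,245) standing on the second rib just before the straightedge, narrow rail unmoved at right. Lift over the empty slot.

Emit:
carry_out([
  [[0, 0, -0.02, 0], [0, 0, -0.02, 0], [0.01, -0.017, 0, 0], [0.01, -0.017, 0, 0], [0.01, -0.017, 0, 0], [0.01, -0.017, 0, 0], [0.01, -0.017, 0, 0], [0.01, -0.017, 0, 0], [0.01, -0.017, 0, 0], [0.01, -0.017, 0, 0], [0.01, -0.017, 0, 0], [0.01, -0.017, 0, 0], [0.01, -0.017, 0, 0], [0.01, -0.017, 0, 0], [0.01, -0.017, 0, 0], [0.01, -0.017, 0, 0], [0.01, -0.017, 0, 0], [0.01, -0.017, 0, 0], [0.01, -0.017, 0, 0], [0, 0, 0, 0]],
])

```text
time: 28.15
eef_pos: [0.6201, 0.0512, 0.1156]
eef_rot: [[-0.888, -0.461, 0.0], [-0.461, 0.888, -0.0], [0.0, -0.0, -1.0]]
contact_force: [0.4, -0.9, -0.1]
width: 0.0197
finger_force: 39.4
```

Run:
```python
from h import *
s=sense();y=tojig(s['eef_pos'])[0];print(y)
plan([(*jig(51.7,y[1]),.1075),(*jig(51.7,-103),.1075)],207.5,step=.003)
```

```text
[ 51.70339462 -23.04059546]
pos [0.6201 0.0512 0.1156] head -152.56 turn share -0.0003 (0.1 deg) w 0.0197 F [ 0.4 -0.9 -0.1] j7 115.9 t 28.1
 to [0.6201 0.0512 0.1075] rows 3 each [0.     0.     0.0135]
 to [ 0.616  -0.0286  0.1075] rows 27 each [ 0.0075 -0.0128  0.    ]
```

Emit:
carry_out([
  [[0, 0, 0.01, 0], [0, 0, 0.01, 0], [0, 0, 0.01, 0], [0, 0, 0.01, 0], [0, 0, 0, 0], [0.0076, -0.0129, 0, 0], [0.0076, -0.0129, 0, 0], [0.0076, -0.0129, 0, 0], [0.0076, -0.0129, 0, 0], [0.0076, -0.0129, 0, 0], [0.0076, -0.0129, 0, 0], [0.0076, -0.0129, 0, 0], [0.0076, -0.0129, 0, 0], [0.0076, -0.0129, 0, 0], [0.0076, -0.0129, 0, 0], [0.0076, -0.0129, 0, 0], [0.0076, -0.0129, 0, 0], [0.0076, -0.0129, 0, 0], [0.0076, -0.0129, 0, 0]],
])

```text
time: 30.05
eef_pos: [0.6179, 0.0102, 0.1075]
eef_rot: [[-0.887, -0.462, 0.0], [-0.462, 0.887, 0.0], [-0.0, 0.0, -1.0]]
contact_force: [0.1, 0.7, 0.4]
width: 0.0193
finger_force: 39.4
```

Emit:
carry_out([
  [[0.0076, -0.0129, 0, 0], [0.0076, -0.0129, 0, 0], [0.0076, -0.0129, 0, 0], [0.0076, -0.0129, 0, 0], [0.0076, -0.0129, 0, 0], [0.0076, -0.0129, 0, 0], [0.0076, -0.0129, 0, 0], [0.0076, -0.0129, 0, 0], [0.0076, -0.0129, 0, 0], [0.0076, -0.0129, 0, 0], [0.0076, -0.0129, 0, 0], [0.0076, -0.0129, 0, 0], [0.0076, -0.0129, 0, 0], [0, 0, 0, 0]],
])

```text
time: 31.45
eef_pos: [0.6159, -0.0295, 0.1076]
eef_rot: [[-0.887, -0.461, 0.0], [-0.461, 0.887, -0.001], [0.0, -0.001, -1.0]]
contact_force: [0.3, -0.1, -0.2]
width: 0.02
finger_force: 39.4
```

Run:
```python
from h import *
s=sense();print(s['eef_pos'],tojig(s['eef_pos']),s['contact_force'])
S=(.5185,.361)
plan([(s['eef_pos'][0],s['eef_pos'][1],.17),(*jig(51.7,40),.2),(*S,.2),(*S,.15)],207.5)
```

```text
[ 0.61589039 -0.02948903  0.1076129 ] [[  51.60443296 -103.87087894]] [ 0.32071883 -0.07520927 -0.16327134]
pos [ 0.6159 -0.0295  0.1076] head -152.55 turn share -0.0003 (0.0 deg) w 0.0200 F [ 0.3 -0.1 -0.2] j7 124.0 t 31.4
 to [ 0.6159 -0.0295  0.17  ] rows 2 each [ 0.     0.    -0.156]
 to [0.6234 0.1142 0.2   ] rows 4 each [-0.0912  0.155  -0.0375]
 to [0.5185 0.361  0.2   ] rows 7 each [-0.0149  0.191   0.    ]
 to [0.5185 0.361  0.15  ] rows 2 each [0.    0.    0.125]
```

Lift away, then check for marks before returning the marker.

Emit:
carry_out([
  [[0, 0, -0.06, 0], [0, 0, -0.15, 0], [0, 0, -0.1, 0], [-0.091, 0.155, -0.038, 0], [-0.091, 0.155, -0.038, 0], [-0.091, 0.155, -0.038, 0], [-0.091, 0.155, -0.038, 0], [-0.015, 0.191, 0, 0], [-0.015, 0.191, 0, 0], [-0.015, 0.191, 0, 0], [-0.015, 0.191, 0, 0], [-0.015, 0.191, 0, 0], [-0.015, 0.191, 0, 0], [-0.015, 0.191, 0, 0], [0, 0, 0, 0], [0, 0, 0, 0]],
])

```text
time: 33.05
eef_pos: [0.5176, 0.3632, 0.2004]
eef_rot: [[-0.886, -0.464, 0.0], [-0.464, 0.886, -0.0], [-0.0, -0.0, -1.0]]
contact_force: [1.6, -0.8, -0.4]
width: 0.0193
finger_force: 39.4
```

Run:
```python
from h import *
plan([(.5185,.361,.2),(.5185,.361,.15),(.5185,.361,.092)],207.5)
t=grab_frame('top')['img'][140:230,230:330];w=grab_frame('wrist')['img']
v=np.zeros((400,800,3),np.uint8);v[:,:400]=cv2.resize(t,(400,360),interpolation=cv2.INTER_CUBIC)[:400].copy() if 0 else cv2.resize(t,(400,400),interpolation=cv2.INTER_CUBIC)
v[:,400:]=cv2.resize(w[60:300,20:260],(400,400),interpolation=cv2.INTER_CUBIC);cv2.imwrite('pics/c8.png',v)
```

```text
pos [0.5176 0.3632 0.2004] head -152.33 turn share 0.0009 (-0.2 deg) w 0.0193 F [ 1.6 -0.8 -0.4] j7 82.6 t 33.0
 to [0.5185 0.361  0.2   ] rows 1 each [ 0.0013 -0.0118  0.0022]
 to [0.5185 0.361  0.15  ] rows 2 each [0.    0.    0.125]
 to [0.5185 0.361  0.092 ] rows 2 each [0.    0.    0.145]
```

View pics/c8.png

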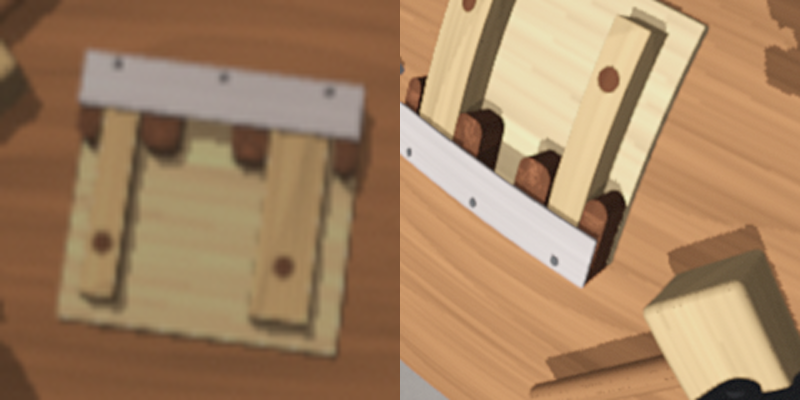

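Top crop: both rails in their slots, near ends level with each other (100,298),(280,323); no visible ink is rendered. Check rail positions numerically and return the marker.

```bash
cat >> h.py <<'E'
def railcheck():
    for n in('top','side'):
        f=grab_frame(n);c=cloud(f);j=tojig(plane(f,np.argwhere(np.ones(f['range_z'].shape))[:,::-1],.042)).reshape(400,640,2)
        hsv=cv2.cvtColor(f['img'],cv2.COLOR_BGR2HSV);up=(c[...,2]>.03)&(c[...,2]<.055)&(hsv[...,0]>=13)&(hsv[...,0]<28)
        for nm,y,w in(('narrow',81,29),('wide',-71,49)):
            m=up&(abs(j[...,1]-y)<w/2+8)&(j[...,0]>-130)&(j[...,0]<52);p=j[m]
            if len(p)<30: print(n,nm,'few',len(p));continue
            e=np.percentile(p[:,0],1);ys=p[(p[:,0]>-70)&(p[:,0]<20)]
            print(n,nm,'near end x %.1f  y mid %.1f'%(e,ys[:,1].mean()),[round(float(p[(abs(p[:,0]-x)<12)][:,1].mean()),1) for x in(-65,-35,0,25)])
E
python3 - <<'E'
from h import *
railcheck()
E
```

```text
top narrow near end x -87.7  y mid 79.9 [80.1, 79.8, 79.8, 80.5]
top wide near end x -87.1  y mid -70.1 [-70.1, -70.3, -70.2, -69.5]
side narrow near end x -86.4  y mid 79.6 [80.7, 79.1, 79.5, 79.9]
side wide near end x -86.2  y mid -71.9 [-71.4, -72.4, -72.0, -71.9]
```

Emit:
carry_out([
  [[0.001, -0.011, 0.05, 0], [0, 0, 0.1, 0], [0, 0, 0, 0], [0, 0, 0, 0]],
])

```text
time: 33.65
eef_pos: [0.5192, 0.3591, 0.1693]
eef_rot: [[-0.887, -0.461, -0.001], [-0.461, 0.887, -0.001], [0.001, -0.0, -1.0]]
contact_force: [-0.4, 0.7, -0.8]
width: 0.0193
finger_force: 39.4
```

Run:
```python
from h import *
plan([(.5188,.361,.17),(.5188,.361,.135),(.5188,.361,.0905)],207.5)
```

```text
pos [0.5192 0.3591 0.1693] head -152.55 turn share -0.0003 (0.1 deg) w 0.0193 F [-0.4  0.7 -0.8] j7 83.0 t 33.6
 to [0.5188 0.361  0.17  ] rows 1 each [-0.0029  0.0093 -0.0034]
 to [0.5188 0.361  0.135 ] rows 1 each [0.    0.    0.175]
 to [0.5188 0.361  0.0905] rows 2 each [0.     0.     0.1113]
```

Emit:
carry_out([
  [[-0.003, 0.009, 0, 0], [0, 0, 0.12, 0], [0, 0, 0.1, 0], [0, 0, 0.09, 0], [0, 0, 0.06, 0], [0, 0, 0.02, 0], [0, 0, 0, 0], [0, 0, 0, 0]],
])

```text
time: 34.45
eef_pos: [0.5196, 0.3624, 0.0931]
eef_rot: [[-0.887, -0.462, 0.002], [-0.462, 0.887, 0.001], [-0.002, 0.0, -1.0]]
contact_force: [0.1, -1.0, -0.7]
width: 0.0201
finger_force: 39.4
```

Emit:
carry_out([
  [[0, 0, 0.008, 0], [0, 0, 0.006, 0], [0, 0, 0, 0], [0, 0, 0, 0]],
])

```text
time: 34.85
eef_pos: [0.5194, 0.3622, 0.09]
eef_rot: [[-0.887, -0.462, 0.001], [-0.462, 0.887, 0.001], [-0.001, 0.0, -1.0]]
contact_force: [-0.0, -0.4, 3.4]
width: 0.0196
finger_force: 39.8
```

Emit:
carry_out([
  [[0, 0, 0, 0], [0, 0, 0, 0], [0, 0, 0, 0], [0, 0, 0, 0]],
], claw=0.4)

```text
time: 35.25
eef_pos: [0.5188, 0.3618, 0.0889]
eef_rot: [[-0.887, -0.462, -0.0], [-0.462, 0.887, -0.0], [0.0, -0.0, -1.0]]
contact_force: [-0.5, -0.1, 0.5]
width: 0.051
finger_force: 0.0
```

Run:
```python
from h import *
p=sense()['eef_pos'];print('go up straight 0.11 then:')
a=jig(0,80.5)
plan([(*a,.2),(*a,.12),(*a,.0215)],180+JY,cur=(p[0],p[1],.2))
```

```text
go up straight 0.11 then:
pos [0.5188 0.3618 0.2   ] head -152.50 turn share 0.1692 (-30.4 deg) w 0.0510 F [-0.5 -0.1  0.5] j7 83.4 t 35.2
 to [0.5738 0.1573 0.2   ] rows 6 each [-0.0546 -0.1678  0.    ]
 to [0.5738 0.1573 0.12  ] rows 3 each [0.     0.     0.1333]
 to [0.5738 0.1573 0.0215] rows 3 each [0.     0.     0.1642]
```

Emit:
carry_out([
  [[0, 0, -0.15, 0], [0, 0, -0.2, 0], [0, 0, -0.2, 0], [0, 0, 0, 0.042], [0, 0, 0, 0.042], [0, 0, 0, 0.042], [0, 0, 0, 0.043], [-0.055, -0.168, 0, 0], [-0.055, -0.168, 0, 0], [-0.055, -0.168, 0, 0], [-0.055, -0.168, 0, 0], [-0.055, -0.168, 0, 0], [-0.055, -0.168, 0, 0], [0, 0, 0, 0], [0, 0, 0.13, 0], [0, 0, 0.13, 0], [0, 0, 0, 0], [0, 0, 0, 0]],
], claw=0.2)

```text
time: 37.05
eef_pos: [0.5743, 0.1576, 0.1472]
eef_rot: [[-0.999, 0.05, -0.001], [0.05, 0.999, -0.0], [0.001, -0.0, -1.0]]
contact_force: [0.7, -0.2, -0.1]
width: 0.0684
finger_force: 0.0
```

Run:
```python
from h import *
railcheck()
a=jig(0,80.5);plan([(*a,.08),(*a,.0215)],180+JY)
```

```text
top narrow near end x -87.2  y mid 80.2 [80.6, 80.0, 80.0, 81.6]
top wide near end x -88.1  y mid -70.1 [-70.0, -70.1, -70.2, -69.3]
side narrow near end x -87.6  y mid 79.4 [80.1, 78.6, 79.5, 80.8]
side wide near end x -86.0  y mid -71.5 [-71.5, -71.7, -71.8, -72.1]
pos [0.5755 0.1577 0.1487] head 177.11 turn share 0.0003 (-0.1 deg) w 0.0683 F [ 0.9 -0.2  1.7] j7 73.9 t 37.1
 to [0.5738 0.1573 0.08  ] rows 2 each [ 0.004  -0.0013  0.1717]
 to [0.5738 0.1573 0.0215] rows 2 each [0.     0.     0.1462]
```

Emit:
carry_out([
  [[0.004, -0.002, 0.17, 0], [0.004, 0, 0.17, 0], [0, 0, 0.17, 0], [0, 0, 0.125, 0], [0, 0, 0, 0], [0, 0, 0, 0]],
])

```text
time: 37.75
eef_pos: [0.574, 0.1572, 0.0215]
eef_rot: [[-0.999, 0.051, 0.002], [0.051, 0.999, 0.001], [-0.002, 0.001, -1.0]]
contact_force: [1.0, 1.1, 0.2]
width: 0.0682
finger_force: 0.0
```

Emit:
carry_out([
  [[0, 0, 0, 0], [0, 0, 0, 0], [0, 0, 0, 0], [0, 0, 0, 0], [0, 0, 0, 0]],
], claw=1)

```text
time: 38.25
eef_pos: [0.5742, 0.1574, 0.022]
eef_rot: [[-0.999, 0.051, 0.003], [0.051, 0.999, 0.001], [-0.003, 0.002, -1.0]]
contact_force: [-1.2, 0.4, 6.1]
width: 0.0284
finger_force: 42.2
```

Run:
```python
from h import *
s=sense();print(tojig(s['eef_pos']),s['joint_positions'].round(1))
```

```text
[[ 0.32615012 80.6230562 ]] [-34.2  23.1  19.6 104.1  -9.4  54.2  76.5]
```

Emit:
carry_out([
  [[0.02, 0, 0, 0], [0.065, 0, 0, 0], [0.08, 0, 0, 0], [0.08, 0, 0, 0], [0.08, 0, 0, 0], [0, 0, -0.1, 0], [0, 0, -0.15, 0], [0, 0, -0.15, 0], [0, 0, 0, 0]],
])

```text
time: 39.15
eef_pos: [0.5103, 0.161, 0.104]
eef_rot: [[-0.999, 0.051, 0.006], [0.051, 0.999, 0.003], [-0.006, 0.004, -1.0]]
contact_force: [0.2, -0.2, -1.2]
width: 0.0283
finger_force: 41.2
```

Emit:
carry_out([
  [[0, 0, 0, 0.047], [0, 0, 0, 0.047], [0, 0, 0, 0.047], [0, 0, 0, 0.047], [0, 0, 0, 0.047], [0, 0, 0, 0.047], [0, 0, 0, 0.047], [0, 0, 0, 0.047], [0, 0, 0, 0.047], [0, 0, 0, 0.047], [0, 0, 0, 0.047], [0, 0, 0, 0.047], [0, 0, 0, 0.047], [0, 0, 0, 0.047], [0, 0, 0, 0.047], [0, 0, 0, 0.047], [0, 0, 0, 0.047], [0, 0, 0, 0.047], [0, 0, 0, 0.047], [0, 0, 0, 0.047]],
])

```text
time: 41.15
eef_pos: [0.5068, 0.1598, 0.0988]
eef_rot: [[0.991, 0.131, -0.002], [0.131, -0.991, -0.001], [-0.002, 0.001, -1.0]]
contact_force: [-0.1, 0.3, -1.4]
width: 0.0281
finger_force: 41.1
```

Emit:
carry_out([
  [[0, 0, 0, 0.03], [0, 0, 0, 0.03], [0, 0, 0, 0], [0, 0, 0, 0]],
])

```text
time: 41.55
eef_pos: [0.5072, 0.1599, 0.0993]
eef_rot: [[0.999, -0.049, -0.001], [-0.049, -0.999, -0.001], [-0.001, 0.001, -1.0]]
contact_force: [-0.2, -0.2, -1.4]
width: 0.0281
finger_force: 41.1
```

Run:
```python
from h import *
a=jig(-64,81.3);plan([(*a,.1),(*a,.0225)],JY)
```

```text
pos [0.5072 0.1599 0.0993] head -2.78 turn share 0.0009 (-0.2 deg) w 0.0281 F [-0.2 -0.2 -1.4] j7 -105.4 t 41.5
 to [0.51   0.1614 0.1   ] rows 1 each [ 0.0133 -0.0079 -0.0036]
 to [0.51   0.1614 0.0225] rows 2 each [0.     0.     0.1938]
```

Emit:
carry_out([
  [[0.013, -0.008, 0.1, 0], [0, 0, 0.15, 0], [0, 0, 0.12, 0], [0, 0, 0, 0], [0, 0, 0, 0]],
])

```text
time: 42.05
eef_pos: [0.5104, 0.1612, 0.0261]
eef_rot: [[0.999, -0.05, -0.001], [-0.05, -0.999, -0.001], [-0.001, 0.001, -1.0]]
contact_force: [0.5, -0.4, -1.0]
width: 0.0283
finger_force: 41.7
```

Run:
```python
from h import *
plan([(*jig(-22,81),.0217),(*jig(0,81),.0217)],JY,step=.01)
print(tojig(sense()['eef_pos']))
```

```text
pos [0.5104 0.1612 0.0261] head -2.88 turn share 0.0004 (-0.1 deg) w 0.0283 F [ 0.5 -0.4 -1. ] j7 -101.2 t 42.0
 to [0.5519 0.1589 0.0217] rows 5 each [0.0415 0.0002 0.0044]
 to [0.5739 0.1578 0.0217] rows 3 each [ 0.0367 -0.      0.    ]
[[-63.53337638  81.16854974]]
```

Emit:
carry_out([
  [[0, 0, 0.02, 0], [0, 0, 0, 0], [0.04, 0, 0, 0], [0.04, 0, 0, 0], [0.04, 0, 0, 0], [0.04, 0, 0, 0], [0.04, 0, 0, 0], [0.025, 0, 0, 0], [0, 0, 0, 0]],
])

```text
time: 42.95
eef_pos: [0.5565, 0.159, 0.0221]
eef_rot: [[0.999, -0.051, 0.001], [-0.051, -0.999, -0.0], [0.001, 0.0, -1.0]]
contact_force: [-0.4, -0.4, -1.2]
width: 0.028
finger_force: 41.7
```

Emit:
carry_out([
  [[0.025, 0, 0, 0], [0.025, 0, 0, 0], [0.02, 0, 0, 0], [0.005, 0, 0, 0], [0, 0, 0, 0]],
])

```text
time: 43.45
eef_pos: [0.5708, 0.1585, 0.0221]
eef_rot: [[0.999, -0.051, 0.0], [-0.051, -0.999, -0.0], [0.0, 0.0, -1.0]]
contact_force: [-0.6, -0.4, -1.9]
width: 0.0281
finger_force: 41.7
```

Run:
```python
from h import *
s=sense();print(tojig(s['eef_pos']),s['contact_force'])
```

```text
[[-3.11798561 81.52543402]] [-0.62503959 -0.38271019 -1.88966339]
```

Emit:
carry_out([
  [[0.007, 0, 0, 0], [0.007, 0, 0, 0], [0.007, 0, 0, 0], [0, 0, 0, 0]],
])

```text
time: 43.85
eef_pos: [0.5751, 0.1583, 0.0222]
eef_rot: [[0.999, -0.051, 0.0], [-0.051, -0.999, 0.0], [0.0, -0.0, -1.0]]
contact_force: [0.7, 0.1, -1.0]
width: 0.0281
finger_force: 41.7
```

Emit:
carry_out([
  [[0.007, 0, 0, 0], [0.007, 0, 0, 0], [0, 0, 0, 0]],
])

```text
time: 44.15
eef_pos: [0.5764, 0.1583, 0.0219]
eef_rot: [[0.999, -0.051, -0.003], [-0.051, -0.999, 0.0], [-0.003, 0.0, -1.0]]
contact_force: [-4.5, 0.9, 1.8]
width: 0.028
finger_force: 42.0
```

Emit:
carry_out([
  [[0.007, 0, 0, 0], [0, 0, 0, 0]],
])

```text
time: 44.35
eef_pos: [0.5764, 0.1584, 0.0217]
eef_rot: [[0.999, -0.051, -0.006], [-0.051, -0.999, 0.0], [-0.006, 0.0, -1.0]]
contact_force: [-8.4, 0.2, 4.8]
width: 0.028
finger_force: 42.4
```

Emit:
carry_out([
  [[-0.009, 0, 0, 0], [0, 0, 0, 0], [0, 0, 0, 0], [0, 0, -0.1, 0], [0, 0, -0.2, 0], [0, 0, -0.2, 0], [0, 0, 0, 0], [0, 0, 0, 0]],
], claw=0)

```text
time: 45.15
eef_pos: [0.5784, 0.1585, 0.1235]
eef_rot: [[0.999, -0.051, 0.003], [-0.051, -0.999, 0.002], [0.003, -0.002, -1.0]]
contact_force: [0.9, -0.4, 0.1]
width: 0.0858
finger_force: 0.0
```

Run:
```python
from h import *
a=jig(1.4,-70.5);plan([(*a,.12),(*a,.0215)],JY)
```

```text
pos [0.5784 0.1585 0.1235] head -2.92 turn share 0.0001 (-0.0 deg) w 0.0858 F [ 0.9 -0.4  0.1] j7 -99.9 t 45.1
 to [0.5675 0.0064 0.12  ] rows 4 each [-0.0038  0.1905  0.0043]
 to [0.5675 0.0064 0.0215] rows 3 each [0.     0.     0.1642]
```

Emit:
carry_out([
  [[-0.004, 0.19, 0.004, 0], [-0.004, 0.19, 0.004, 0], [-0.004, 0.19, 0.004, 0], [-0.004, 0.19, 0.004, 0], [0, 0, 0, 0], [0, 0, 0, 0]],
])

```text
time: 45.75
eef_pos: [0.5655, 0.0055, 0.1177]
eef_rot: [[0.999, -0.054, -0.002], [-0.054, -0.999, -0.0], [-0.002, 0.0, -1.0]]
contact_force: [0.2, -0.0, 0.3]
width: 0.0855
finger_force: 0.0
```

Run:
```python
from h import *
railcheck()
a=jig(1.4,-70.5);plan([(*a,.12),(*a,.0215)],JY)
```

```text
top narrow near end x -87.5  y mid 89.7 [94.1, 91.6, 87.0, 83.9]
top wide near end x -88.1  y mid -79.4 [-76.8, -79.4, -81.2, -83.5]
side narrow near end x -86.0  y mid 84.7 [88.1, 85.4, 82.7, 81.9]
side wide near end x -85.9  y mid -71.3 [-71.2, -71.7, -71.7, -71.9]
pos [0.566 0.008 0.118] head -2.82 turn share 0.0007 (-0.1 deg) w 0.0853 F [1.2 0.8 0.2] j7 -85.9 t 45.9
 to [0.5675 0.0064 0.12  ] rows 1 each [ 0.008   0.0077 -0.01  ]
 to [0.5675 0.0064 0.0215] rows 3 each [0.     0.     0.1642]
```

Emit:
carry_out([
  [[0.008, 0.008, 0.15, 0], [0, 0, 0.16, 0], [0, 0, 0.16, 0], [0, 0, 0.013, 0], [0, 0, 0, 0], [0, 0, 0, 0]],
])

```text
time: 46.45
eef_pos: [0.5691, 0.0055, 0.0238]
eef_rot: [[0.999, -0.05, 0.002], [-0.05, -0.999, 0.0], [0.002, -0.0, -1.0]]
contact_force: [1.2, -0.4, 0.9]
width: 0.0856
finger_force: 0.0
```

Emit:
carry_out([
  [[0, 0, 0, 0], [0, 0, 0, 0], [0, 0, 0, 0], [0, 0, 0, 0], [0, 0, 0, 0]],
], claw=1)

```text
time: 46.95
eef_pos: [0.5687, 0.0053, 0.0236]
eef_rot: [[0.999, -0.051, 0.002], [-0.051, -0.999, 0.001], [0.002, -0.001, -1.0]]
contact_force: [-1.7, 1.2, 5.5]
width: 0.0481
finger_force: 42.7
```

Run:
```python
from h import *
s=sense();print(tojig(s['eef_pos']),s['joint_positions'].round(1));railcheck()
```

```text
[[  2.6926178  -71.55411219]] [-37.6  23.8  40.9 108.4 -19.   54.6 -80.8]
top narrow near end x -85.0  y mid 88.9 [95.2, 90.3, 86.1, 83.5]
top wide near end x -87.7  y mid -77.5 [-73.6, -78.0, -88.1, nan]
side narrow near end x -87.9  y mid 85.1 [87.2, 85.9, 83.4, 83.2]
side wide near end x -86.1  y mid -71.6 [-73.0, -73.6, -67.2, -79.1]h.py:49: RuntimeWarning: Mean of empty slice.
  print(n,nm,'near end x %.1f  y mid %.1f'%(e,ys[:,1].mean()),[round(float(p[(abs(p[:,0]-x)<12)][:,1].mean()),1) for x in(-65,-35,0,25)])
  ret = ret.dtype.type(ret / rcount)
```

Emit:
carry_out([
  [[-0.02, 0, 0, 0], [-0.065, 0, 0, 0], [-0.08, 0, 0, 0], [-0.08, 0, 0, 0], [-0.08, 0, 0, 0], [0, 0, -0.1, 0], [0, 0, -0.15, 0], [0, 0, -0.15, 0], [0, 0, 0, 0]],
])

```text
time: 47.95
eef_pos: [0.5051, 0.0082, 0.1055]
eef_rot: [[0.999, -0.051, 0.006], [-0.051, -0.999, 0.002], [0.006, -0.003, -1.0]]
contact_force: [0.6, -0.3, -2.5]
width: 0.0481
finger_force: 42.1
```

Emit:
carry_out([
  [[0, 0, 0, -0.047], [0, 0, 0, -0.047], [0, 0, 0, -0.047], [0, 0, 0, -0.047], [0, 0, 0, -0.047], [0, 0, 0, -0.047], [0, 0, 0, -0.047], [0, 0, 0, -0.047], [0, 0, 0, -0.047], [0, 0, 0, -0.047], [0, 0, 0, -0.047], [0, 0, 0, -0.047], [0, 0, 0, -0.047], [0, 0, 0, -0.047], [0, 0, 0, -0.047], [0, 0, 0, -0.047], [0, 0, 0, -0.047], [0, 0, 0, -0.047], [0, 0, 0, -0.047], [0, 0, 0, -0.047]],
])

```text
time: 49.95
eef_pos: [0.5014, 0.008, 0.1006]
eef_rot: [[-0.973, 0.231, -0.003], [0.231, 0.973, -0.0], [0.003, -0.001, -1.0]]
contact_force: [-0.3, 0.4, -2.4]
width: 0.048
finger_force: 42.0
```

Emit:
carry_out([
  [[0, 0, 0, -0.03], [0, 0, 0, -0.03], [0, 0, 0, 0], [0, 0, 0, 0]],
])

```text
time: 50.35
eef_pos: [0.502, 0.0081, 0.1013]
eef_rot: [[-0.999, 0.053, -0.002], [0.053, 0.999, -0.0], [0.002, -0.0, -1.0]]
contact_force: [-0.6, 0.0, -1.7]
width: 0.0479
finger_force: 42.0
```

Run:
```python
from h import *
a=jig(-64,-70.7);plan([(*a,.1),(*a,.0245)],180+JY)
w=grab_frame('wrist');cv2.imwrite('pics/w9.png',w['img'])
railcheck()
```

```text
pos [0.502  0.0081 0.1013] head 176.95 turn share -0.0006 (0.1 deg) w 0.0479 F [-0.6  0.  -1.7] j7 86.7 t 50.4
 to [0.5021 0.0096 0.1   ] rows 1 each [-0.0005  0.0076  0.0063]
 to [0.5021 0.0096 0.0245] rows 2 each [0.     0.     0.1888]
top narrow near end x -88.7  y mid 88.1 [91.4, 89.2, 85.6, 83.8]
top wide few 0
side narrow near end x -88.1  y mid 85.9 [87.7, 84.6, 89.9, nan]
side wide few 9h.py:49: RuntimeWarning: Mean of empty slice.
  print(n,nm,'near end x %.1f  y mid %.1f'%(e,ys[:,1].mean()),[round(float(p[(abs(p[:,0]-x)<12)][:,1].mean()),1) for x in(-65,-35,0,25)])
  ret = ret.dtype.type(ret / rcount)
```

View pics/w9.png

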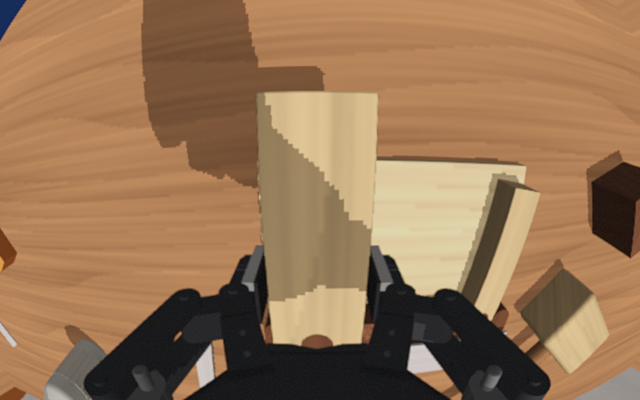

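Wrist view: wide rail held with plug (317,340) facing the stop; the narrow rail (505,245) has been knocked skew (near end left). Insert the wide one first.

Emit:
carry_out([
  [[0, 0.008, 0.1, 0], [0, 0, 0.15, 0], [0, 0, 0.12, 0], [0, 0, 0, 0], [0, 0, 0, 0]],
])

```text
time: 51.0
eef_pos: [0.503, 0.0097, 0.0285]
eef_rot: [[-0.999, 0.051, -0.0], [0.051, 0.999, -0.0], [0.0, -0.0, -1.0]]
contact_force: [-0.3, -0.2, -0.8]
width: 0.0482
finger_force: 42.3
```

Run:
```python
from h import *
s=sense()
plan([(*jig(-22,-71),.0235),(*jig(-3,-71),.0235)],180+JY,step=.01)
print(tojig(s['eef_pos']))
```

```text
pos [0.503  0.0097 0.0285] head 177.06 turn share 0.0000 (-0.0 deg) w 0.0482 F [-0.3 -0.2 -0.8] j7 90.1 t 51.0
 to [0.5441 0.0071 0.0235] rows 5 each [-0.0412 -0.0004  0.005 ]
 to [0.563  0.0061 0.0235] rows 2 each [-0.0475  0.      0.    ]
[[-63.173645   -70.58690358]]
```

Emit:
carry_out([
  [[0, 0, 0.024, 0], [0, 0, 0, 0], [-0.04, 0, 0, 0], [-0.04, 0, 0, 0], [-0.04, -0.001, 0, 0], [-0.04, -0.001, 0, 0], [-0.04, 0, 0, 0], [-0.025, 0, 0, 0], [0, 0, 0, 0]],
])

```text
time: 51.9
eef_pos: [0.549, 0.007, 0.0236]
eef_rot: [[-0.999, 0.051, 0.001], [0.051, 0.999, -0.0], [-0.001, -0.0, -1.0]]
contact_force: [1.3, 0.1, -0.1]
width: 0.0482
finger_force: 42.7
```

Emit:
carry_out([
  [[-0.025, 0, 0, 0], [-0.025, 0, 0, 0], [-0.015, 0, 0, 0], [-0.005, 0, 0, 0], [0, 0, 0, 0], [0, 0, 0, 0]],
])

```text
time: 52.5
eef_pos: [0.5621, 0.0064, 0.0236]
eef_rot: [[-0.999, 0.051, 0.001], [0.051, 0.999, 0.0], [-0.001, 0.0, -1.0]]
contact_force: [-1.5, -0.3, 2.2]
width: 0.0476
finger_force: 42.8
```

Run:
```python
from h import *
s=sense();print(tojig(s['eef_pos']),s['contact_force'])
```

```text
[[ -4.00912474 -70.80104497]] [-1.47722542 -0.29171271  2.23768423]
```

Emit:
carry_out([
  [[-0.007, 0, 0, 0], [-0.007, 0, 0, 0], [-0.006, 0, 0, 0], [0, 0, 0, 0]],
])

```text
time: 52.9
eef_pos: [0.5661, 0.0062, 0.0236]
eef_rot: [[-0.999, 0.051, 0.0], [0.051, 0.999, 0.0], [-0.0, 0.0, -1.0]]
contact_force: [-3.6, 0.5, 4.8]
width: 0.0481
finger_force: 43.1
```

Emit:
carry_out([
  [[-0.007, 0, 0, 0], [-0.007, 0, 0, 0], [0, 0, 0, 0]],
])

```text
time: 53.2
eef_pos: [0.5664, 0.0062, 0.0236]
eef_rot: [[-0.999, 0.051, -0.005], [0.051, 0.999, 0.001], [0.005, 0.0, -1.0]]
contact_force: [-10.1, 1.2, 12.2]
width: 0.0482
finger_force: 43.9
```

Emit:
carry_out([
  [[0.012, 0, 0, 0], [0, 0, 0, 0], [0, 0, 0, 0], [0, 0, -0.1, 0], [0, 0, -0.2, 0], [0, 0, -0.2, 0], [0, 0, 0, 0], [0, 0, 0, 0]],
], claw=0)

```text
time: 54.0
eef_pos: [0.5674, 0.0063, 0.1246]
eef_rot: [[-0.999, 0.051, 0.003], [0.051, 0.999, 0.001], [-0.003, 0.001, -1.0]]
contact_force: [0.5, 0.2, -0.7]
width: 0.0855
finger_force: 0.0
```

Run:
```python
from h import *
a=jig(0,84);plan([(*a,.12),(*a,.0215)],180+JY)
```

```text
pos [0.5674 0.0063 0.1246] head 177.09 turn share 0.0002 (-0.0 deg) w 0.0855 F [ 0.5  0.2 -0.7] j7 90.3 t 54.0
 to [0.574  0.1608 0.12  ] rows 4 each [0.0017 0.1932 0.0057]
 to [0.574  0.1608 0.0215] rows 3 each [0.     0.     0.1642]
```

Emit:
carry_out([
  [[0.002, 0.193, 0, 0], [0.002, 0.193, 0, 0], [0.002, 0.193, 0, 0], [0.002, 0.193, 0, 0], [0, 0, 0, 0], [0, 0, 0, 0]],
])

```text
time: 54.6
eef_pos: [0.5714, 0.1614, 0.1216]
eef_rot: [[-0.999, 0.048, -0.003], [0.048, 0.999, -0.002], [0.003, -0.002, -1.0]]
contact_force: [0.8, -1.2, 0.1]
width: 0.0855
finger_force: 0.0
```

Run:
```python
from h import *
railcheck()
w=grab_frame('wrist');cv2.imwrite('pics/w10.png',w['img'])
hsv=cv2.cvtColor(w['img'],cv2.COLOR_BGR2HSV)
j=tojig(wplane(w,np.argwhere(np.ones((400,640)))[:,::-1]+.01,.042)).reshape(400,640,2)
# rail top edges per row inside gripper window: print gray profile lines
for v in (100,120,140,160,180,200,220):
    r=w['img'][v,270:370].astype(int).mean(1);g=np.abs(np.gradient(r));k=[270+i for i in range(1,99) if g[i]>12 and g[i]>=g[i-1] and g[i]>=g[i+1]]
    print(v,[(u,*j[v,u].round(1).tolist()) for u in k])
a=jig(0,84);plan([(*a,.0215)],180+JY)
```

```text
top narrow near end x -88.1  y mid 88.4 [91.6, 89.7, 86.1, 81.9]
top wide near end x -87.1  y mid -71.6 [-71.5, -71.7, -71.6, -71.4]
side narrow near end x -87.5  y mid 84.8 [87.6, 85.7, 82.7, 81.9]
side wide near end x -86.3  y mid -73.0 [-72.7, -73.2, -73.1, -73.0]
100 [(280, -81.4, 56.2), (311, -81.1, 78.2), (321, -81.1, 85.2), (361, -81.5, 113.6)]
120 [(296, -66.8, 67.4), (310, -66.7, 77.4), (318, -66.7, 83.1), (360, -67.1, 113.2)]
140 [(314, -52.2, 80.2), (316, -52.2, 81.7), (320, -52.2, 84.5), (340, -52.3, 99.0), (345, -52.3, 102.6), (350, -52.4, 106.2)]
160 [(302, -37.5, 71.4), (305, -37.5, 73.6), (312, -37.5, 78.7)]
180 [(301, -22.4, 70.5), (309, -22.4, 76.4), (311, -22.4, 77.9), (349, -22.4, 106.2), (358, -22.4, 113.0)]
200 [(300, -6.7, 69.5), (308, -6.7, 75.5), (357, -6.7, 112.8)]
220 [(297, 9.7, 66.8), (306, 9.7, 73.8), (357, 9.8, 113.5)]
pos [0.5723 0.1585 0.1227] head 176.94 turn share -0.0006 (0.1 deg) w 0.0858 F [ 1.  -0.2 -0.5] j7 75.3 t 54.8
 to [0.574  0.1608 0.0215] rows 3 each [-0.0026  0.0039  0.1687]
```

View pics/w10.png

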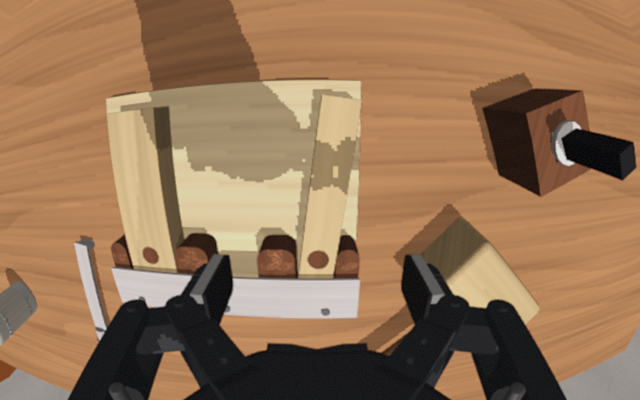

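Wrist view: both rails plug-end first; wide (140,185) straight, narrow (325,185) skewed ~7° in its slot (near end left). Regrip it along its own axis, pull out, straighten and reinsert.

Run:
```python
from h import *
a=jig(-5,89.5);plan([(*a,.08),(*a,.0215)],170)
```

```text
pos [0.5723 0.1585 0.1227] head 176.94 turn share 0.0386 (-6.9 deg) w 0.0858 F [ 1.  -0.2 -0.5] j7 75.3 t 54.8
 to [0.5693 0.1665 0.08  ] rows 2 each [0.0109 0.0185 0.1068]
 to [0.5693 0.1665 0.0215] rows 2 each [0.     0.     0.1462]
```

Emit:
carry_out([
  [[0, 0, 0, 0.039], [0.011, 0.019, 0.107, 0], [0.011, 0.019, 0.107, 0], [0, 0, 0.15, 0], [0, 0, 0.14, 0], [0, 0, 0, 0], [0, 0, 0, 0]],
])

```text
time: 55.45
eef_pos: [0.5697, 0.1673, 0.0229]
eef_rot: [[-0.985, 0.175, -0.0], [0.175, 0.985, -0.001], [0.0, -0.001, -1.0]]
contact_force: [0.7, -1.1, 0.0]
width: 0.0855
finger_force: 0.0
```

Emit:
carry_out([
  [[0, 0, 0, 0], [0, 0, 0, 0], [0, 0, 0, 0], [0, 0, 0, 0], [0, 0, 0, 0]],
], claw=1)

```text
time: 55.95
eef_pos: [0.5699, 0.1662, 0.0238]
eef_rot: [[-0.985, 0.174, 0.0], [0.174, 0.985, -0.002], [-0.001, -0.002, -1.0]]
contact_force: [-2.1, -4.8, 6.2]
width: 0.0282
finger_force: 41.4
```

Run:
```python
from h import *
s=sense();p=s['eef_pos'];q=tojig(p)[0];print(q)
plan([(*jig(q[0]-65,q[1]+7.5),p[2]+.001)],170,step=.015)
a=jig(-64,81.2)
```

```text
[-4.3912566  89.17474198]
pos [0.5699 0.1662 0.0238] head 169.99 turn share -0.0000 (0.0 deg) w 0.0282 F [-2.1 -4.8  6.2] j7 70.4 t 56.0
 to [0.5054 0.177  0.0248] rows 5 each [ 0.0654 -0.0005 -0.001 ]
```

Emit:
carry_out([
  [[0.02, 0, 0, 0], [0.06, 0, 0, 0], [0.08, 0, 0, 0], [0.08, 0, 0, 0], [0.085, 0, 0, 0], [0, 0, -0.03, 0], [0, 0, 0, -0.039], [0, 0, 0, 0], [0, 0, 0, 0]],
])

```text
time: 56.85
eef_pos: [0.5058, 0.1799, 0.0289]
eef_rot: [[-0.999, 0.054, 0.0], [0.054, 0.999, 0.0], [-0.0, 0.0, -1.0]]
contact_force: [0.6, 0.6, -1.1]
width: 0.028
finger_force: 40.5
```

Run:
```python
from h import *
p=sense()['eef_pos'];print(tojig(p))
plan([(*jig(-66,81.2),p[2]),(*jig(-66,81.2),.024)],180+JY)
w=grab_frame('wrist')
j=tojig(wplane(w,np.argwhere(np.ones((400,640)))[:,::-1]+.01,.042+p[2]-.0238)).reshape(400,640,2)
for v in (110,140,170,200,220):
    r=w['img'][v,260:375].astype(int).mean(1);g=np.abs(np.gradient(r));k=[260+i for i in range(1,114) if g[i]>12 and g[i]>=g[i-1] and g[i]>=g[i+1]]
    print(v,[(u,*j[v,u].round(1).tolist()) for u in k])
```

```text
[[-69.10771369  99.57950686]]
pos [0.5058 0.1799 0.0289] head 176.93 turn share -0.0007 (0.1 deg) w 0.0280 F [ 0.6  0.6 -1.1] j7 71.6 t 56.9
 to [0.508  0.1614 0.0289] rows 1 each [-0.0155 -0.0919  0.    ]
 to [0.508  0.1614 0.024 ] rows 1 each [0.     0.     0.0244]
110 [(282, -144.8, 86.4), (354, -144.8, 114.9)]
140 [(283, -132.7, 86.6), (290, -132.6, 89.4), (353, -132.6, 114.7)]
170 [(284, -120.3, 86.6), (317, -120.2, 100.2), (352, -120.2, 114.6)]
200 [(341, -107.2, 110.3), (351, -107.2, 114.5)]
220 [(284, -98.1, 85.9), (349, -98.1, 114.0)]
```

Emit:
carry_out([
  [[0, -0.046, 0, 0], [0, -0.046, 0, 0], [0, 0, 0, 0], [0, 0, 0.024, 0], [0, 0, 0, 0], [-0.02, 0, 0, 0], [-0.04, 0, 0, 0], [-0.04, 0, 0, 0], [-0.04, 0, 0, 0], [-0.04, 0, 0, 0], [-0.04, 0, 0, 0], [0, 0, 0, 0], [0, 0, 0, 0]],
])

```text
time: 58.2
eef_pos: [0.5486, 0.1591, 0.0238]
eef_rot: [[-0.999, 0.051, -0.0], [0.051, 0.999, -0.0], [0.0, -0.0, -1.0]]
contact_force: [-0.5, -1.0, -1.1]
width: 0.0279
finger_force: 40.5
```

Run:
```python
from h import *
s=sense();print(tojig(s['eef_pos']),s['contact_force'])
```

```text
[[-25.30658722  81.00524568]] [-0.45642321 -0.97083712 -1.08083646]
```

Emit:
carry_out([
  [[-0.025, 0, 0, 0], [-0.025, 0, 0, 0], [-0.025, 0, 0, 0], [-0.015, 0, 0, 0], [-0.007, 0, 0, 0], [-0.007, 0, 0, 0], [0, 0, 0, 0]],
])

```text
time: 58.9
eef_pos: [0.5693, 0.1582, 0.0239]
eef_rot: [[-0.999, 0.051, 0.0], [0.051, 0.999, -0.0], [-0.0, -0.0, -1.0]]
contact_force: [-0.1, -0.0, -1.5]
width: 0.0279
finger_force: 40.5
```

Emit:
carry_out([
  [[-0.007, 0, 0, 0], [-0.007, 0, 0, 0], [0, 0, 0, 0]],
])

```text
time: 59.2
eef_pos: [0.5707, 0.1582, 0.0238]
eef_rot: [[-0.999, 0.051, -0.003], [0.051, 0.999, -0.0], [0.003, -0.0, -1.0]]
contact_force: [-5.4, 0.1, 3.0]
width: 0.0282
finger_force: 40.9
```

Emit:
carry_out([
  [[-0.007, 0, 0, 0], [0, 0, 0, 0]],
])

```text
time: 59.4
eef_pos: [0.5707, 0.1582, 0.0238]
eef_rot: [[-0.999, 0.05, -0.006], [0.05, 0.999, -0.0], [0.006, -0.0, -1.0]]
contact_force: [-9.3, -0.6, 6.2]
width: 0.0283
finger_force: 41.4
```

Emit:
carry_out([
  [[0.008, 0, 0, 0], [0, 0, 0, 0], [0, 0, 0, 0], [0, 0, -0.1, 0], [0, 0, -0.2, 0], [0, 0, -0.2, 0], [0, 0, -0.2, 0], [0, 0, 0, 0]],
], claw=0.3)

```text
time: 60.2
eef_pos: [0.5763, 0.1589, 0.1708]
eef_rot: [[-0.999, 0.051, 0.012], [0.051, 0.999, 0.005], [-0.011, 0.005, -1.0]]
contact_force: [0.4, -0.2, 0.6]
width: 0.0598
finger_force: 0.0
```

Run:
```python
from h import *
railcheck()
plan([(.5188,.3615,.2),(.5188,.3615,.14),(.5188,.3615,.088)],207.5)
```

```text
top narrow near end x -87.5  y mid 79.5 [80.3, 79.3, 79.3, 81.7]
top wide near end x -87.5  y mid -71.6 [-71.7, -71.7, -71.6, -71.5]
side narrow near end x -85.8  y mid 79.6 [80.0, 79.5, 79.3, 79.9]
side wide near end x -86.3  y mid -72.4 [-72.7, -72.2, -72.8, -72.8]
pos [0.5729 0.1583 0.1652] head 177.08 turn share -0.1690 (30.4 deg) w 0.0598 F [ 0.2 -0.5 -0. ] j7 74.7 t 60.3
 to [0.5188 0.3615 0.2   ] rows 6 each [-0.0382  0.171  -0.029 ]
 to [0.5188 0.3615 0.14  ] rows 2 each [0.   0.   0.15]
 to [0.5188 0.3615 0.088 ] rows 2 each [0.   0.   0.13]
```

Emit:
carry_out([
  [[0, 0, -0.18, -0.042], [0, 0, 0, -0.042], [0, 0, 0, -0.042], [0, 0, 0, -0.043], [-0.038, 0.171, 0, 0], [-0.038, 0.171, 0, 0], [-0.038, 0.171, 0, 0], [-0.038, 0.171, 0, 0], [-0.038, 0.171, 0, 0], [-0.038, 0.171, 0, 0], [0, 0, 0, 0], [0, 0, 0, 0]],
], claw=0.4)

```text
time: 61.5
eef_pos: [0.5164, 0.3616, 0.1977]
eef_rot: [[-0.886, -0.464, -0.002], [-0.464, 0.886, -0.002], [0.003, -0.001, -1.0]]
contact_force: [0.7, -0.2, -0.4]
width: 0.0514
finger_force: 0.0
```

Run:
```python
from h import *
plan([(.5188,.3616,.16),(.5188,.3616,.088)],207.5)
```

```text
pos [0.5164 0.3616 0.1977] head -152.37 turn share 0.0007 (-0.1 deg) w 0.0514 F [ 0.7 -0.2 -0.4] j7 84.0 t 61.5
 to [0.5188 0.3616 0.16  ] rows 1 each [-0.0108 -0.0055  0.1887]
 to [0.5188 0.3616 0.088 ] rows 2 each [0.   0.   0.18]
```

Emit:
carry_out([
  [[-0.007, -0.004, 0.18, 0], [0, 0, 0, 0], [0, 0, 0.18, 0], [0, 0, 0.18, 0], [0, 0, 0, 0], [0, 0, 0, 0]],
])

```text
time: 62.1
eef_pos: [0.5196, 0.3601, 0.0925]
eef_rot: [[-0.888, -0.461, -0.0], [-0.461, 0.888, -0.001], [0.001, -0.001, -1.0]]
contact_force: [1.0, -0.3, 1.1]
width: 0.0514
finger_force: 0.0
```

Emit:
carry_out([
  [[0, 0, 0, 0], [0, 0, 0, 0], [0, 0, 0, 0], [0, 0, 0, 0], [0, 0, 0, 0], [0, 0, 0, 0]],
], claw=1)

```text
time: 62.7
eef_pos: [0.5205, 0.3618, 0.0944]
eef_rot: [[-0.887, -0.462, 0.003], [-0.462, 0.887, 0.002], [-0.004, 0.001, -1.0]]
contact_force: [-0.2, -1.1, 6.3]
width: 0.0197
finger_force: 41.6
```

Emit:
carry_out([
  [[0, 0, -0.1, 0], [0, 0, -0.2, 0], [0, 0, -0.2, 0], [0, 0, 0, 0], [0, 0, 0, 0]],
])

```text
time: 63.2
eef_pos: [0.5196, 0.3615, 0.1934]
eef_rot: [[-0.887, -0.462, 0.002], [-0.462, 0.887, 0.002], [-0.003, 0.001, -1.0]]
contact_force: [-0.5, -0.3, -1.9]
width: 0.0195
finger_force: 40.7
```

Run:
```python
from h import *
a=jig(40,104)
plan([(*a,.19),(*a,.14)],207.5)
```

```text
pos [0.5196 0.3615 0.1934] head -152.49 turn share 0.0000 (-0.0 deg) w 0.0195 F [-0.5 -0.3 -1.9] j7 84.2 t 63.2
 to [0.615  0.1787 0.19  ] rows 6 each [-0.0002 -0.1718  0.0028]
 to [0.615  0.1787 0.14  ] rows 2 each [0.    0.    0.125]
```

Emit:
carry_out([
  [[0, -0.172, 0.003, 0], [0, -0.172, 0.003, 0], [0, -0.172, 0.003, 0], [0, -0.172, 0.003, 0], [0, -0.172, 0.003, 0], [0, -0.172, 0.003, 0], [0, 0, 0, 0], [0, 0, 0.11, 0], [0, 0, 0.11, 0], [0, 0, 0, 0], [0, 0, 0, 0], [0, 0, 0, 0]],
])

```text
time: 64.4
eef_pos: [0.6149, 0.1784, 0.1451]
eef_rot: [[-0.887, -0.462, 0.001], [-0.462, 0.887, 0.0], [-0.001, -0.0, -1.0]]
contact_force: [0.1, 0.1, -1.6]
width: 0.0191
finger_force: 40.6
```

Run:
```python
from h import *
railcheck()
w=grab_frame('wrist');f=np.load('w6.npy',allow_pickle=True).item()
for i in(f['img'],w['img']): print(i[198:226,317].mean(1).round().astype(int).tolist())
plan([(*jig(52.3,102),.1439),(*jig(52.3,102),.122)],207.5)
```

```text
top narrow near end x -87.3  y mid 79.5 [80.1, 79.4, 79.4, 80.3]
top wide near end x -87.6  y mid -71.5 [-71.7, -71.7, -71.6, -71.4]
side narrow near end x -85.6  y mid 79.6 [80.0, 79.9, 79.2, 79.6]
side wide near end x -86.2  y mid -72.7 [-72.5, -72.4, -73.4, -73.0]
[67, 86, 90, 88, 91, 92, 94, 95, 91, 79, 57, 46, 44, 46, 54, 74, 95, 106, 123, 153, 174, 171, 165, 167, 167, 169, 169, 168]
[92, 91, 92, 95, 95, 94, 78, 52, 44, 47, 49, 68, 92, 105, 130, 165, 169, 167, 167, 167, 168, 168, 169, 167, 165, 165, 168, 164]
pos [0.6151 0.1783 0.1455] head -152.49 turn share 0.0000 (-0.0 deg) w 0.0194 F [ 1.   0.6 -0.8] j7 105.1 t 64.5
 to [0.6272 0.1761 0.1439] rows 1 each [-0.0485 -0.0377  0.0081]
 to [0.6272 0.1761 0.122 ] rows 1 each [0.     0.     0.1095]
```

Run:
```python
from h import *
w=grab_frame('wrist');t=np.array(sense()['eef_pos']);a=np.radians(207.5);X=np.array([np.cos(a),np.sin(a)])
for uv,h in (((317,211),t[2]-.0244),((317,204.5),t[2]-.0704)):
    p=wplane(w,uv,h)[0];print((p[:2]-t[:2])@X*1000)
f=np.load('w6.npy',allow_pickle=True).item();t=np.array([.615,.1788,.1380])
for uv,h in (((317,214.6),t[2]-.02),((317,208),t[2]-.066)):
    p=wplane(f,uv,h)[0];print((p[:2]-t[:2])@X*1000)
```

```text
16.74158076919246
4.295499251845041
18.301484701501348
5.4552680268353155
```

Emit:
carry_out([
  [[-0.022, -0.018, 0.01, 0], [-0.023, -0.018, 0.04, 0], [0, 0, 0.065, 0], [0, 0, 0, 0], [0, 0, 0, 0], [0, 0, 0, 0]],
])

```text
time: 65.2
eef_pos: [0.6258, 0.1759, 0.1213]
eef_rot: [[-0.887, -0.462, -0.0], [-0.462, 0.887, 0.0], [-0.0, 0.0, -1.0]]
contact_force: [0.4, 0.4, -0.5]
width: 0.0196
finger_force: 40.6
```

Run:
```python
from h import *
plan([(*jig(51.5,102),.122),(*jig(51.5,102),.1115)],207.5)
```

```text
pos [0.6258 0.1759 0.1213] head -152.49 turn share 0.0000 (-0.0 deg) w 0.0196 F [ 0.4  0.4 -0.5] j7 106.2 t 65.2
 to [0.6264 0.1761 0.122 ] rows 1 each [-0.0033 -0.0003 -0.0034]
 to [0.6264 0.1761 0.1115] rows 1 each [0.     0.     0.0525]
```

Emit:
carry_out([
  [[-0.003, 0, 0.01, 0], [0, 0, 0.01, 0], [0, 0, 0.01, 0], [0, 0, 0.01, 0], [0, 0, 0.009, 0], [0, 0, 0, 0], [0, 0, 0, 0]],
])

```text
time: 65.9
eef_pos: [0.6263, 0.1762, 0.1116]
eef_rot: [[-0.887, -0.462, 0.0], [-0.462, 0.887, 0.0], [-0.0, 0.0, -1.0]]
contact_force: [-0.6, 1.1, -0.1]
width: 0.0195
finger_force: 40.6
```

Emit:
carry_out([
  [[0.0076, -0.0129, 0, 0], [0.0076, -0.0129, 0, 0], [0.0076, -0.0129, 0, 0], [0.0076, -0.0129, 0, 0], [0.0076, -0.0129, 0, 0], [0.0076, -0.0129, 0, 0], [0.0076, -0.0129, 0, 0], [0.0076, -0.0129, 0, 0], [0.0076, -0.0129, 0, 0], [0.0076, -0.0129, 0, 0], [0.0076, -0.0129, 0, 0], [0.0076, -0.0129, 0, 0], [0.0076, -0.0129, 0, 0], [0.0076, -0.0129, 0, 0], [0.0076, -0.0129, 0, 0], [0.0076, -0.0129, 0, 0], [0.0076, -0.0129, 0, 0], [0.0076, -0.0129, 0, 0], [0.0076, -0.0129, 0, 0], [0, 0, 0, 0]],
])

```text
time: 67.9
eef_pos: [0.6233, 0.1183, 0.1116]
eef_rot: [[-0.887, -0.461, -0.0], [-0.461, 0.887, -0.001], [0.0, -0.001, -1.0]]
contact_force: [1.3, -0.4, -0.1]
width: 0.0194
finger_force: 40.8
```

Run:
```python
from h import *
s=sense();print(tojig(s['eef_pos']),s['contact_force']);railcheck()
```

```text
[[51.41463347 44.11578631]] [ 1.27740846 -0.44192366 -0.0523371 ]
top narrow few 26
top wide near end x -87.7  y mid -71.6 [-71.7, -71.7, -71.6, -71.2]
side narrow near end x -85.8  y mid 79.3 [80.6, 79.3, 79.2, 79.9]
side wide near end x -86.3  y mid -72.8 [-72.7, -73.0, -72.8, -73.0]
```

Emit:
carry_out([
  [[0, 0, -0.02, 0], [0, 0, -0.02, 0], [0.01, -0.017, 0, 0], [0.01, -0.017, 0, 0], [0.01, -0.017, 0, 0], [0.01, -0.017, 0, 0], [0.01, -0.017, 0, 0], [0.01, -0.017, 0, 0], [0.01, -0.017, 0, 0], [0.01, -0.017, 0, 0], [0.01, -0.017, 0, 0], [0.01, -0.017, 0, 0], [0.01, -0.017, 0, 0], [0.01, -0.017, 0, 0], [0.01, -0.017, 0, 0], [0.01, -0.017, 0, 0], [0.01, -0.017, 0, 0], [0.01, -0.017, 0, 0], [0.01, -0.017, 0, 0], [0, 0, 0, 0]],
])

```text
time: 70.0
eef_pos: [0.6199, 0.0513, 0.1196]
eef_rot: [[-0.888, -0.461, 0.0], [-0.461, 0.888, -0.0], [0.0, -0.0, -1.0]]
contact_force: [0.7, -0.8, -0.7]
width: 0.0194
finger_force: 40.7
```

Emit:
carry_out([
  [[0, 0, 0.01, 0], [0, 0, 0.01, 0], [0, 0, 0.01, 0], [0, 0, 0.01, 0], [0, 0, 0, 0], [0.0076, -0.0129, 0, 0], [0.0076, -0.0129, 0, 0], [0.0076, -0.0129, 0, 0], [0.0076, -0.0129, 0, 0], [0.0076, -0.0129, 0, 0], [0.0076, -0.0129, 0, 0], [0.0076, -0.0129, 0, 0], [0.0076, -0.0129, 0, 0], [0.0076, -0.0129, 0, 0], [0.0076, -0.0129, 0, 0], [0.0076, -0.0129, 0, 0], [0.0076, -0.0129, 0, 0], [0.0076, -0.0129, 0, 0], [0.0076, -0.0129, 0, 0]],
])

```text
time: 71.9
eef_pos: [0.6176, 0.0102, 0.1115]
eef_rot: [[-0.887, -0.462, 0.0], [-0.462, 0.887, 0.0], [-0.0, 0.0, -1.0]]
contact_force: [0.1, 0.4, -0.6]
width: 0.0193
finger_force: 40.6
```

Emit:
carry_out([
  [[0.0076, -0.0129, 0, 0], [0.0076, -0.0129, 0, 0], [0.0076, -0.0129, 0, 0], [0.0076, -0.0129, 0, 0], [0.0076, -0.0129, 0, 0], [0.0076, -0.0129, 0, 0], [0.0076, -0.0129, 0, 0], [0.0076, -0.0129, 0, 0], [0.0076, -0.0129, 0, 0], [0.0076, -0.0129, 0, 0], [0.0076, -0.0129, 0, 0], [0.0076, -0.0129, 0, 0], [0.0076, -0.0129, 0, 0], [0, 0, 0, 0]],
])

```text
time: 73.3
eef_pos: [0.6156, -0.0294, 0.1116]
eef_rot: [[-0.887, -0.461, 0.0], [-0.461, 0.887, -0.001], [0.0, -0.001, -1.0]]
contact_force: [-0.3, 0.2, -0.2]
width: 0.0199
finger_force: 40.8
```

Emit:
carry_out([
  [[0, 0, -0.06, 0], [0, 0, -0.15, 0], [0, 0, -0.1, 0], [-0.091, 0.155, -0.038, 0], [-0.091, 0.155, -0.038, 0], [-0.091, 0.155, -0.038, 0], [-0.091, 0.155, -0.038, 0], [-0.015, 0.191, 0, 0], [-0.015, 0.191, 0, 0], [-0.015, 0.191, 0, 0], [-0.015, 0.191, 0, 0], [-0.015, 0.191, 0, 0], [-0.015, 0.191, 0, 0], [-0.015, 0.191, 0, 0], [0, 0, 0, 0], [0, 0, 0, 0]],
])

```text
time: 74.9
eef_pos: [0.5174, 0.3632, 0.2044]
eef_rot: [[-0.886, -0.464, 0.0], [-0.464, 0.886, -0.0], [-0.0, -0.0, -1.0]]
contact_force: [1.2, -0.5, -0.9]
width: 0.0196
finger_force: 40.4
```

Run:
```python
from h import *
railcheck()
plan([(.5197,.3617,.2),(.5197,.3617,.14),(.5197,.3617,.095)],207.5)
```

```text
top narrow near end x -87.3  y mid 79.4 [79.4, 79.9, 78.7, 79.9]
top wide near end x -87.7  y mid -71.6 [-71.6, -71.7, -71.9, -70.6]
side narrow near end x -86.4  y mid 79.5 [80.6, 79.6, 79.2, 79.4]
side wide near end x -87.0  y mid -72.9 [-72.5, -72.7, -72.9, -73.5]
pos [0.519  0.3606 0.2044] head -152.59 turn share -0.0005 (0.1 deg) w 0.0198 F [-0.3 -0.7 -1.8] j7 83.7 t 75.0
 to [0.5197 0.3617 0.2   ] rows 1 each [-0.0057  0.0033  0.0222]
 to [0.5197 0.3617 0.14  ] rows 2 each [0.   0.   0.15]
 to [0.5197 0.3617 0.095 ] rows 2 each [0.     0.     0.1125]
```

Emit:
carry_out([
  [[-0.005, 0.003, 0.1, 0], [0, 0, 0.13, 0], [0, 0, 0, 0], [0, 0, 0.12, 0], [0, 0, 0.1, 0], [0, 0, 0.07, 0], [0, 0, 0.02, 0], [0, 0, 0, 0], [0, 0, 0, 0]],
])

```text
time: 75.9
eef_pos: [0.5195, 0.3633, 0.0973]
eef_rot: [[-0.887, -0.461, 0.002], [-0.461, 0.887, 0.001], [-0.002, 0.0, -1.0]]
contact_force: [-0.9, 0.9, -0.5]
width: 0.0199
finger_force: 40.6
```

Emit:
carry_out([
  [[0, 0, 0.008, 0], [0, 0, 0.007, 0], [0, 0, 0, 0], [0, 0, 0, 0]],
])

```text
time: 76.3
eef_pos: [0.5193, 0.3635, 0.0944]
eef_rot: [[-0.887, -0.462, 0.001], [-0.462, 0.887, 0.001], [-0.002, 0.0, -1.0]]
contact_force: [-2.2, -0.7, 6.5]
width: 0.0198
finger_force: 41.4
```

Emit:
carry_out([
  [[0, 0, 0, 0], [0, 0, 0, 0], [0, 0, 0, 0], [0, 0, 0, 0], [0, 0, -0.1, 0], [0, 0, -0.2, 0], [0, 0, -0.2, 0], [0.2, 0, -0.1, 0], [0.2, 0, 0, 0], [0, 0, 0, 0], [0, 0, 0, 0], [0, 0, 0, 0]],
], claw=0.4)

```text
time: 77.5
eef_pos: [0.4484, 0.3264, 0.213]
eef_rot: [[-0.887, -0.462, 0.001], [-0.462, 0.887, 0.0], [-0.001, -0.0, -1.0]]
contact_force: [-0.0, -0.0, 0.1]
width: 0.0516
finger_force: 0.0
```

Run:
```python
from h import *
s=sense();print(s['eef_pos'],s['contact_force'],s['time']);railcheck()
t=grab_frame('top')['img'][130:240,160:340];u=grab_frame('side')['img'][90:220,200:380];w=grab_frame('wrist')['img']
v=np.zeros((600,800,3),np.uint8);v[:244,:400]=cv2.resize(t,(400,244));v[:289,400:]=cv2.resize(u,(400,289));v[290:590,:480]=cv2.resize(w,(480,300));cv2.imwrite('pics/c11.png',v)
```

```text
[0.44837573 0.3264312  0.21300496] [-0.01662921 -0.02746088  0.10353781] 77.5
top narrow near end x -86.8  y mid 79.5 [80.1, 79.6, 79.3, 80.6]
top wide near end x -87.3  y mid -71.5 [-71.5, -71.3, -71.6, -71.2]
side narrow near end x -86.4  y mid 79.5 [80.9, 79.6, 79.2, 79.3]
side wide near end x -86.2  y mid -72.6 [-72.4, -72.8, -72.6, -72.9]
```

View pics/c11.png

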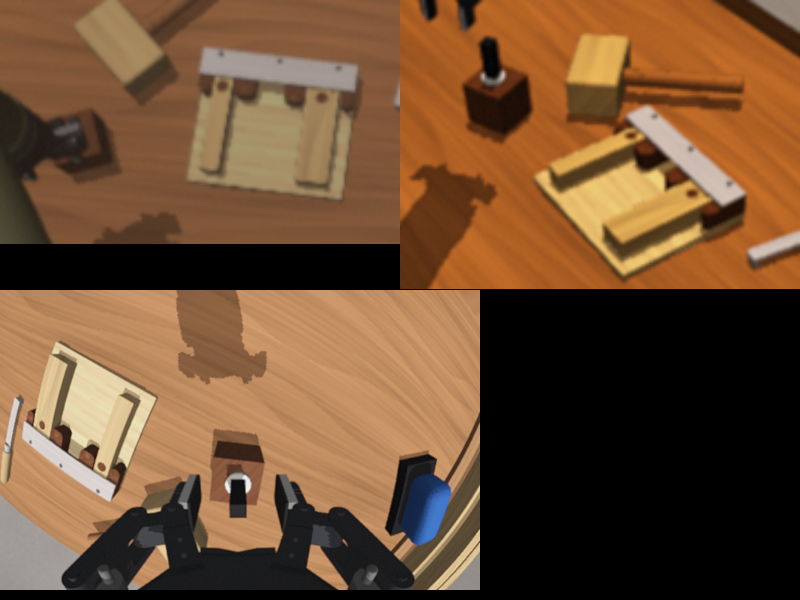

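The marker stands upright in its block (488,60 in the side crop). Both rails are straight and home, with their plugs next to the straightedge, and the gripper is clear of everything.

```bash
python3 -c "
from workcell import *
print(job_done())"
```

```text
the job is handed in; nothing more can be done
None
```

The job is handed in after about 78 s: both runs were drawn over the narrow and wide rails (the medium rail was absent), the rails are home plugged ends at the stop, and the marker is upright in its block; no ink showed in the images, so nose contact is inferred from height and force only.

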